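# Pack the porcelain painter's colour kit

## Task

Pack the colour kit for the next painter: first take the cup that was left in the wooden carrying box and stand it upright on the ware board. Then pack every case, jar and canister on the table upright and flat on the floor of the box, and drop each corked sample tube into a pocket of its own in the rack along the box. Do not tip the cup over, and leave the bowl, the washing pot and the stack of dishes where they are.

Things in the scene. Friction and masses are not known exactly. Their poses are not given: they have to be found in the camera images.
- case_s_mid (a point): The shortest low closed case, plain aluminium, 36 mm (its x) by 44 mm (its y) and 50 mm high, standing on its underside, its weight low down; this point is its centre, 25 mm above its underside; z up. Absent in some starts.
- case_m_mid (a point): The middle low closed case, dark wood, 36 mm (its x) by 54 mm (its y) and 50 mm high, standing on its underside, its weight low down; this point is its centre, 25 mm above its underside; z up. Absent in some starts.
- case_l_mid (a point): The longest low closed case, aluminium with a white lid, 36 mm (its x) by 62 mm (its y) and 50 mm high, standing on its underside, its weight low down; this point is its centre, 25 mm above its underside; z up. Absent in some starts.
- jar_wide_mid (a point): Tall round ochre pigment jar with white lid, straight-sided, 52 mm diameter, 84 mm high, upright; this point is its centre, 42 mm above its underside; z up. Absent in some starts.
- jar_slim_mid (a point): Tall round white porcelain jar with cork lid, straight-sided, 46 mm diameter, 92 mm high, upright; this point is its centre, 46 mm above its underside; z up. Absent in some starts.
- canister_mid (a point): Tall white rectangular canister with grey lid, 50 mm (its x) by 60 mm (its y) and 84 mm high, upright; this point is its centre, 42 mm above its underside; z up. Absent in some starts.
- tube0_mid (a point): Corked glass sample tube, 20 mm diameter, 80 mm high, standing upright; one of three alike; this point is its centre, 40 mm above its underside. Absent in some starts.
- tube1_mid (a point): Corked glass sample tube, 20 mm diameter, 80 mm high, standing upright; one of three alike; this point is its centre, 40 mm above its underside. Absent in some starts.
- tube2_mid (a point): Corked glass sample tube, 20 mm diameter, 80 mm high, standing upright; one of three alike; this point is its centre, 40 mm above its underside. Absent in some starts.
- cup_mid (a point): White porcelain cup with a blue band and no handle, straight-sided, 56 mm outside diameter, 60 mm high, wall 4 mm, standing upright inside the carrying box at the start; this point is its centre, 30 mm above its underside. Porcelain: must not be tipped over.
- kit_floor (a point): Centre of the inner floor of the open, fixed wooden carrying box, 6 mm above the table. Its cavity is 96 mm (this frame's x) by 168 mm (y); its 6 mm thick walls rise 24 mm above this floor. It just holds the three cases in a row along y, next to the rack strip, and the three tall ones in a row beside them. A case cannot be gripped or set down across x once tall ones stand beside it.
- pocket0 (a point): The rack is a 36 mm wide wooden strip along the outside of the box's -x wall, as high as the walls. The pockets lie 72 mm from the box centre along -x. This point: floor centre of its pocket at the -y end: round, 23 mm diameter, 24 mm deep, its mouth 30 mm above the table. Same axes as the box.
- pocket1 (a point): Floor centre of the middle pocket, like pocket0, 56 mm further along +y.
- pocket2 (a point): Floor centre of the pocket at the +y end, like pocket0, 56 mm beyond pocket1.
- board_top (a point): Centre of the upper face of the ware board, a fixed plank 440 mm (its x) by 120 mm (its y), 18 mm thick, lying on the table to the robot's right. A bowl stands on its +x half; the -x half and the middle are free.
- bowl: Bystander: porcelain bowl, 110 mm across, 55 mm high, on the far (+x) half of the ware board; origin at its underside.
- washing_pot: Bystander: empty white brush-washing pot with a blue band, open, 84 mm across, 50 mm high, beyond the work to the left; origin at its underside.
- dishes: Bystander: stack of four small dishes, 110 mm across, 53 mm high, beyond the box; origin at its underside.
There are look-alikes about, which are no part of the job. Leave any pink or red look-alike of the part that bears case_l_mid alone. Leave any turquoise look-alike of the part that bears canister_mid alone.

How it is judged:
By the outcome, as a careful person would: the job done as asked, in the order asked, and still so for the second after the job is handed in, with the robot touching nothing.
Of case_s, case_m, case_l, jar_wide, jar_slim, canister only 4 to 6 are there at a start; the rules pass over those that are not, and their reading is None.
Of tube0, tube1, tube2 only 2 to 3 are there at a start; the rules pass over those that are not, and their reading is None.
At some moment in a run one of case_s, case_m, case_l may be knocked a few centimetres aside while the robot is not near it.
It also fails if it takes over 210 s, if anything falls off the work surface, if the arm or the gripper's body presses on something with over 40 N, if the wrist force passes 120 N, or if a joint passes its speed limit or range.

## Robot

A 7-joint arm with a two-finger parallel gripper is mounted at the origin on the work surface. World frame = base frame: x ahead of the robot, y to its left, z up, the work surface at z = 0. Lengths are in m, angles in rad, forces in N, time in s.
With the tool pointing down it reaches from about 0.425 to 0.925 m from the base axis. Payload 6.8 kg.
Tool frame: the origin (TCP) lies at the very end of the fingers, on their centre line; the grasp point (between the pads) lies 19 mm behind it; z points along the fingers, y is the line along which they close (so a half turn about z gives the same grasp; the last joint's range is limited). The gripper opens to 85 mm and grips with 20 to 120 N. Pads are 22 mm wide; open, the fingers measure 114 mm over their backs; the gripper's body (76 mm by 85 mm) begins 54 mm behind the grasp point. The pads swing forward as they close: fully open they stand 13 mm farther back than shut.
Start: joints at [1.045, 0.477, 0.022, 1.555, -0.011, 1.109, -0.083], TCP at [0.274, -0.617, 0.231] pointing down, gripper open.
Joint ranges: [-2.96, 2.96], [-0.34, 2.1], [-1.41, 1.46], [0.24, 2.44], [-1.37, 4.51], [0.17, 1.92], [-2.96, 2.96]. Speed limits (rad/s): [2.39, 2.39, 3.14, 3.14, 3.14, 3.14, 3.14].

## Interface

Orientations are given as a unit quaternion [w, x, y, z].
In Python, from station import bot gives the robot as it stands.
- The arm moves only by the tool apply_moves, never from a script. Its argument "deltas" is a list of rows, each a list of 3 entries, a list of its own where there are three numbers: the closure, from 0 (fully open) to 1 (shut), then the shift along the tool's x, y, z in units of 0.2 m (1.0 is 0.2 m), then the turn about the tool's z in units of 2 pi rad (1.0 is 2 pi rad). A call has 1 to 12 rows; each row is the pose to reach, as a shift and turn from the pose commanded when the call began, along the tool's axes at that moment, turning the shorter way round; what a row does not reach only later rows make up. A row lasts 1/10 s, in which the tool goes at most 50 mm and 8.59 degrees, less where a joint would pass 70% of its speed; a pose out of reach is approached as far as the arm can. A call with a number of a shift or a turn outside -1 to 1 is refused whole. A call with a gripper value outside its range is refused whole. The fingers move at their own pace and stop on an object; "squeeze" is the grip in N (left out, the last holds). Time passes only in rows, so rows that repeat a pose let the fingers close. It gives the time, the measured TCP pose, the force, the opening and the grip force at its end, in the units of the state.
- bot.get_obs(): the state, without advancing time (a new reading comes with each control period).
- bot.read_camera(name): name is "side" or "top" or "wrist"; returns a dict with "color" (400x640x3 uint8, red, green, blue), "intrinsics" (3x3 intrinsics, pixels), "k1" (the pictures are not rectified: a ray, as slopes to the right and down, at radius r is drawn at 1 + k1 r^2 times it, then the intrinsics apply), "pose" (4x4, takes a point from camera to world coordinates); the wrist camera has in their place "hand_eye" (4x4, takes a point from camera to tool coordinates, whose origin is the TCP and whose axes are the flange's). Camera axes: x right, y down, z forward; pixel columns grow to the right and rows downward; lengths in m; the calibration is good to about 2 mm. A picture is of the moment at which its call begins: read the wrist's pose just before it. There is no depth.
- bot.hand_in(): hands the job in; it is judged then, once.
Trained networks look in a picture, given as the dict that the camera call returned (one of the last four; its "shot" number tells which), for a name from the list of things; names that differ only in an ending like _2 or _b are one class to them, and where a whole thing is asked for, a point or a joint stands for the part that bears it (a point fixed in the world has none). Each returns a list of dicts, best first, with "confidence" (0 to 1); they miss things now and then, are a little off and sometimes report something else, mostly with a low value. They report only what shows in the picture. A call takes as long as a camera call. They do not tell look-alikes from the thing itself.
- bot.look_for(picture, target): "point" ([x, y, z] in m, in world coordinates, good to about 4 mm: the middle of the surface that is visible of it).
The state is a dict: "t": time; "q": joint angles; "joint_vel": joint speeds; "joint_torque": joint torques, N m; "eef_pos": TCP position; "tool_rot": TCP orientation; "contact_force": force on the tool from outside, world axes, zero at the start; "torque": the same for the moment, N m; "gripper_width": opening from 0.0 (shut) to 1.0 (fully open); "grasp_force": force on a finger pad.
Only numpy, scipy, OpenCV 4.12 (cv2) and the standard library are available. Lean on these libraries where they do the work, as an engineer would, in place of code of your own. Each camera call takes 0.05 s, during which the arm holds its last target. There are 200 camera calls.

## Working session

There is one attempt and no reset: what is moved stays moved. The work goes in short steps, Python scripts to look and compute and a tool call to move; the robot and the scene stay as the last step left them, time stands still between calls to the robot, and variables do not carry over. Pictures are saved under pics/ and viewed, at most 14 in all, crops included, and the job is handed in when it is done.

Besides the shell and the picture viewer there is one more tool, called after "Call:" by a JSON object that holds its "op" and its "data", one argument or row to a line. apply_moves: Moves the arm, as the interface text tells. Its arguments: {"type":"object","properties":{"deltas":{"type":"array","items":{"type":"array"}},"squeeze":{"type":"number"}},"required":["deltas"]}

```bash
ls; mkdir -p pics
cat > h.py <<'E'
from station import bot
import numpy as np, cv2
from scipy.spatial.transform import Rotation as R
def save(p,name,crop=None,scale=1):
    im=cv2.cvtColor(p["color"],cv2.COLOR_RGB2BGR)
    if crop: x0,y0,x1,y1=crop; im=im[y0:y1,x0:x1]
    if scale!=1: im=cv2.resize(im,None,fx=scale,fy=scale,interpolation=cv2.INTER_CUBIC)
    cv2.imwrite("pics/"+name+".png",im)
def campose(p,obs=None):
    if "pose" in p: return np.array(p["pose"])
    T=np.eye(4);T[:3,3]=obs["eef_pos"];w,x,y,z=obs["tool_rot"];T[:3,:3]=R.from_quat([x,y,z,w]).as_matrix()
    return T@np.array(p["hand_eye"])
def proj(p,X,obs=None):
    T=campose(p,obs);c=T[:3,:3].T@(np.array(X)-T[:3,3]);s=c[:2]/c[2];s=s*(1+p["k1"]*(s@s))
    K=np.array(p["intrinsics"]);return K[:2,:2]@s+K[:2,2]
def pix2(p,uv,z,obs=None):
    K=np.array(p["intrinsics"]);d=(np.array(uv,float)-K[:2,2])/[K[0,0],K[1,1]];s=d.copy()
    for _ in range(20): s=d/(1+p["k1"]*(s@s))
    T=campose(p,obs);r=T[:3,:3]@np.array([s[0],s[1],1]);o=T[:3,3]
    return o+r*(z-o[2])/r[2]
E
cat > a.py <<'E'
from h import *
o=bot.get_obs();print({k:np.round(v,3).tolist() for k,v in o.items()})
for c in ["top","side"]:
    p=bot.read_camera(c);save(p,c+"0")
    print(c,np.round(campose(p),3).tolist(),p["intrinsics"],p["k1"])
    for n in "case_s_mid case_m_mid case_l_mid jar_wide_mid jar_slim_mid canister_mid tube0_mid cup_mid kit_floor pocket0 pocket1 pocket2 board_top bowl washing_pot dishes".split():
        for r in bot.look_for(p,n)[:4]:
            print(c,n,np.round(r["point"],3),round(r["confidence"],2),proj(p,r["point"]).round())
E
python3 a.py
```

```text
pics
{'t': 0.0, 'q': [1.045, 0.478, 0.022, 1.556, -0.011, 1.109, -0.083], 'joint_vel': [-0.001, 0.001, -0.0, -0.0, -0.0, 0.0, 0.001], 'joint_torque': [0.001, -59.646, 1.608, -28.119, 0.012, 0.01, -0.0], 'eef_pos': [0.274, -0.616, 0.23], 'tool_rot': [-0.001, 0.978, 0.207, -0.0], 'contact_force': [1.056, 0.232, 0.051], 'torque': [0.013, 0.028, 0.002], 'grasp_force': 0.0, 'gripper_width': 1.0}
top [[0.001, -0.997, 0.083, 0.52], [-1.0, -0.002, -0.017, 0.042], [0.017, -0.083, -0.996, 1.476], [0.0, 0.0, 0.0, 1.0]] [[457.36883608   0.         324.04747966]
 [  0.         457.36883608 192.70022442]
 [  0.           0.           1.        ]] -0.11624074828473335
top case_s_mid [ 0.581 -0.198  0.051] 0.51 [393. 211.]
top case_m_mid [0.59  0.214 0.047] 0.61 [261. 208.]
top case_l_mid [0.588 0.216 0.047] 0.76 [261. 209.]
top case_l_mid [0.437 0.411 0.076] 0.75 [196. 258.]
top case_l_mid [0.78  0.11  0.049] 0.67 [295. 148.]
top case_l_mid [0.697 0.204 0.056] 0.59 [265. 174.]
top jar_wide_mid [0.468 0.217 0.086] 0.5 [259. 248.]
top jar_slim_mid [ 0.46  -0.182  0.088] 0.72 [390. 251.]
top jar_slim_
[... 1851 characters left out ...]
 [ 0.579 -0.002  0.058] 0.84 [342. 195.]
side cup_mid [0.707 0.348 0.041] 0.66 [219. 277.]
side cup_mid [0.579 0.046 0.017] 0.49 [333. 217.]
side kit_floor [0.574 0.042 0.017] 0.83 [335. 217.]
side pocket0 [0.578 0.042 0.016] 0.73 [334. 217.]
side pocket1 [0.578 0.042 0.016] 0.73 [334. 217.]
side pocket2 [0.578 0.042 0.016] 0.73 [334. 217.]
side board_top [ 0.554 -0.362  0.018] 0.74 [394. 142.]
side bowl [ 0.715 -0.405  0.056] 0.81 [357. 113.]
side bowl [ 0.779 -0.004  0.052] 0.4 [279. 173.]
side bowl [0.462 0.239 0.078] 0.23 [342. 276.]
side washing_pot [0.705 0.344 0.039] 0.73 [221. 277.]
side dishes [ 0.78  -0.005  0.054] 0.59 [279. 172.]
side dishes [ 0.554 -0.364  0.019] 0.4 [394. 141.]
```

Run:
```python
import cv2
im=cv2.imread('pics/top0.png');cv2.imwrite('pics/top0c.png',cv2.resize(im[110:300,170:470],None,fx=2.66,fy=2.66,interpolation=cv2.INTER_CUBIC))
im=cv2.imread('pics/side0.png');cv2.imwrite('pics/side0c.png',cv2.resize(im[90:390,190:450],None,fx=2,fy=2,interpolation=cv2.INTER_CUBIC))
```

```text
(no output)
```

View pics/top0c.png

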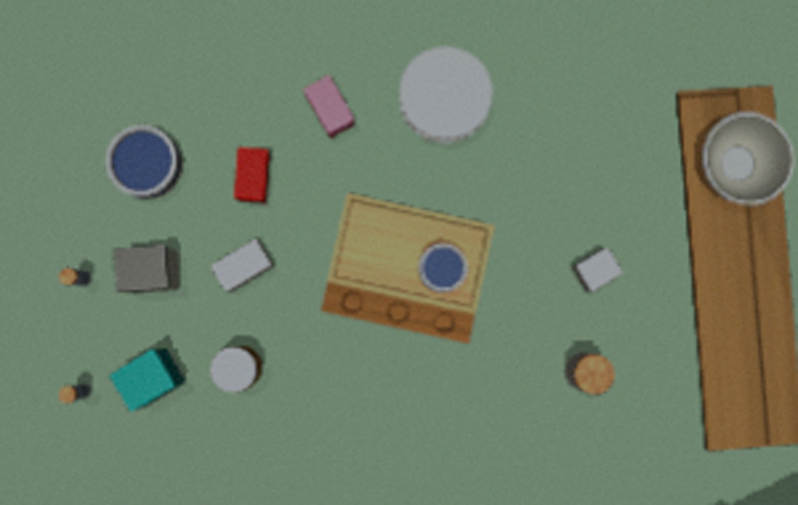

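View pics/side0c.png

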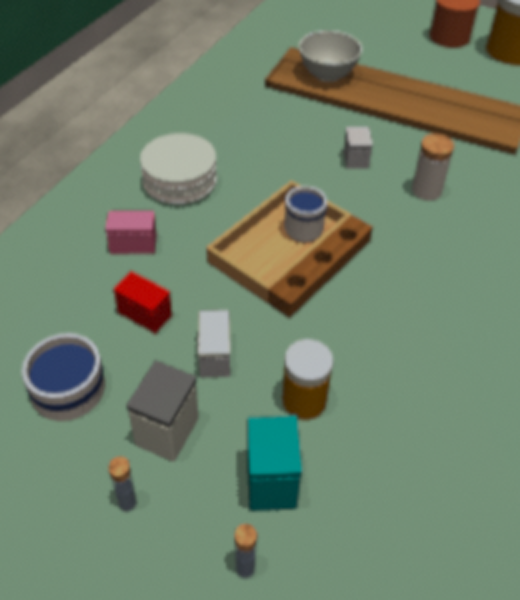

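The top crop shows: cup in the box (crop 443,267), white-lid case_l (242,264) with a pink (328,105) and a red (252,175) look-alike. The grey-lid canister (142,267) has a turquoise look-alike (145,378). Also there are jar_wide (235,369), jar_slim (593,373), plain case_s (598,269), and two tubes (68,276) and (68,393). case_m and one tube are absent. The pockets are at (352,302), (398,312) and (445,321).

```bash
cat >> h.py <<'E'
def psi_of(o):
    w,x,y,z=o["tool_rot"];m=R.from_quat([x,y,z,w]).as_matrix();return np.arctan2(m[1,0],m[0,0])
def wrap(a): return (a+np.pi)%(2*np.pi)-np.pi
def plan(wps,start=None):
    """wps: (x,y,z,psi) list; prints deltas in call units and rows needed, each from previous wp (rounded)"""
    o=bot.get_obs();p=np.array(o["eef_pos"]);ps=psi_of(o)
    if start: p=np.array(start[:3],float);ps=start[3]
    for w in wps:
        d=np.array(w[:3])-p;c,s=np.cos(ps),np.sin(ps)
        l=np.array([d@[c,s,0],d@[s,-c,0],-d[2]]);n=max(1,int(np.ceil(abs(l).max()/0.2-1e-6)))
        t=wrap(ps-w[3])
        for k in range(n):
            print("->",np.round(w,3),"d",np.round(l/n/0.2,3).tolist(),"turn",round(t/2/np.pi,4) if k==0 and n==1 else (round(t/2/np.pi,4) if k==n-1 else 0),"rows",int(max(np.ceil(np.linalg.norm(l/n)/.05),np.ceil(abs(t)/.15 if k==n-1 else 0)))+1, "" if n==1 else "split%d"%n)
        p=np.array(w[:3]);ps=w[3]
E
python3 - <<'E'
from h import *
o=bot.get_obs();p=bot.read_camera("wrist");print(np.round(p["hand_eye"],3).tolist(),p["intrinsics"],p["k1"],psi_of(o))
p=bot.read_camera("top")
f=lambda cx,cy:(170+cx/2.66,110+cy/2.66)
for n,c,z in [("bA",(350,195),.03),("bB",(493,225),.03),("bC",(471,342),.03),("bD",(322,311),.03),("cup",(443,267),.066),("caseL",(242,264),.05),("can",(142,263),.084),("jw",(235,369),.084),("js",(593,373),.092),("cs",(600,269),.05),("t0",(68,276),.08),("t1",(68,393),.08),("p0",(445,321),.03),("p1",(398,312),.03),("p2",(352,302),.03),("bdA",(680,92),.018),("bdB",(772,87),.018),("bdD",(707,450),.018)]:
    print(n,pix2(p,f(*c),z).round(3))
plan([(.47,-.10,.35,0.9),(.52,0.01,.35,1.36)])
E
```

```text
[[0.0, -0.955, -0.297, 0.075], [1.0, -0.0, 0.001, -0.001], [-0.001, -0.297, 0.955, -0.142], [0.0, 0.0, 0.0, 1.0]] [[291.30951936   0.         322.62363382]
 [  0.         291.30951936 199.85436204]
 [  0.           0.           1.        ]] -0.035071304286753015 0.41777718308342604
bA [0.671 0.089 0.03 ]
bB [ 0.635 -0.081  0.03 ]
bC [ 0.496 -0.055  0.03 ]
bD [0.532 0.122 0.03 ]
cup [ 0.583 -0.02   0.066]
caseL [0.587 0.215 0.05 ]
can [0.586 0.326 0.084]
jw [0.466 0.218 0.084]
js [ 0.462 -0.19   0.092]
cs [ 0.582 -0.206  0.05 ]
t0 [0.571 0.413 0.08 ]
t1 [0.437 0.41  0.08 ]
p0 [ 0.521 -0.024  0.03 ]
p1 [0.531 0.032 0.03 ]
p2 [0.543 0.086 0.03 ]
bdA [ 0.8   -0.314  0.018]
bdB [ 0.808 -0.429  0.018]
bdD [ 0.365 -0.34   0.018]
-> [ 0.47 -0.1   0.35  0.9 ] d [0.973, -0.982, -0.297] turn 0 rows 7 split2
-> [ 0.47 -0.1   0.35  0.9 ] d [0.973, -0.982, -0.297] turn -0.0767 rows 7 split2
-> [0.52 0.01 0.35 1.36] d [0.586, -0.146, -0.0] turn -0.0732 rows 5
```

Call:
{"op": "apply_moves", "data": {
  "deltas": [
    [0,[0.97,-0.98,-0.3],0],
    [0,[0.97,-0.98,-0.3],0],
    [0,[0.97,-0.98,-0.3],0],
    [0,[0.97,-0.98,-0.3],0],
    [0,[0.97,-0.98,-0.3],0],
    [0,[0.97,-0.98,-0.3],0],
    [0,[0.97,-0.98,-0.3],0]
  ],
  "squeeze": 40
}}

```text
t: 2.5
eef_pos: [0.3748, -0.3546, 0.2929]
tool_rot: [0.0, 0.977, 0.211, 0.001]
contact_force: [-0.5, -0.7, -0.7]
gripper_width: 1.003
grasp_force: 0.0
```

Call:
{"op": "apply_moves", "data": {
  "deltas": [
    [0,[0.97,-0.98,-0.3],-0.15],
    [0,[0.97,-0.98,-0.3],-0.15],
    [0,[0.97,-0.98,-0.3],-0.15],
    [0,[0.97,-0.98,-0.3],-0.15],
    [0,[0.97,-0.98,-0.3],-0.15],
    [0,[0.97,-0.98,-0.3],-0.15],
    [0,[0.97,-0.98,-0.3],-0.15],
    [0,[0.97,-0.98,-0.3],-0.15]
  ]
}}

```text
t: 3.3
eef_pos: [0.4698, -0.1012, 0.3514]
tool_rot: [0.0, 0.777, 0.629, 0.0]
contact_force: [0.6, -1.3, -0.0]
gripper_width: 0.998
grasp_force: 0.0
```

Run:
```python
from h import *
o=bot.get_obs();print(o["t"],o["eef_pos"],psi_of(o),np.round(o["q"],2))
plan([(.57,.03,.25,1.364)])
```

```text
3.3 [ 0.46982101 -0.10116862  0.35144499] 1.3616187032687133 [ 0.46  0.08 -0.39  1.82  0.03  1.25 -0.16]
-> [0.57  0.03  0.25  1.364] d [0.746, 0.354, 0.507] turn -0.0004 rows 5
```

Call:
{"op": "apply_moves", "data": {
  "deltas": [
    [0,[0.75,0.35,0.5],0],
    [0,[0.75,0.35,0.5],0],
    [0,[0.75,0.35,0.5],0],
    [0,[0.75,0.35,0.5],0],
    [0,[0.75,0.35,0.5],0],
    [0,[0.75,0.35,0.5],0]
  ]
}}

```text
t: 3.9
eef_pos: [0.5691, 0.0297, 0.25]
tool_rot: [-0.001, 0.778, 0.628, -0.001]
contact_force: [-0.2, -0.8, 0.6]
gripper_width: 0.998
grasp_force: 0.0
```

Run:
```python
from h import *
import pickle
o=bot.get_obs();p=bot.read_camera("wrist");save(p,"w1",scale=1.25);pickle.dump((p,o),open("w1.pkl","wb"))
print(o["eef_pos"])
for n in "cup_mid kit_floor pocket0".split():
    for r in bot.look_for(p,n)[:4]: print(n,np.round(r["point"],3),round(r["confidence"],2),proj(p,r["point"],o).round())
# predicted pts for theta,centre guess
th=-.207;c=np.array([.601,.016])
for q in [(-48,-84),(48,-84),(48,84),(-48,84),(-90,-90),(-90,90),(-72,-56),(-72,0),(-72,56)]:
    q=np.array(q)/1000;X=[c[0]+q[0]*np.cos(th)-q[1]*np.sin(th),c[1]+q[0]*np.sin(th)+q[1]*np.cos(th),.03];print(q,proj(p,X,o).round(1)*1.25)
```

```text
[0.56908965 0.02974781 0.25000472]
cup_mid [ 0.585 -0.012  0.062] 0.7 [344. 208.]
kit_floor [0.588 0.038 0.01 ] 0.86 [336. 159.]
pocket0 [0.59  0.039 0.006] 0.87 [337. 158.]
pocket0 [ 0.773 -0.377  0.016] 0.4 [489. 374.]
[-0.048 -0.084] [391.75  297.125]
[ 0.048 -0.084] [480.   296.75]
[0.048 0.084] [489.875 135.25 ]
[-0.048  0.084] [389.25  135.625]
[-0.09 -0.09] [353.5  302.25]
[-0.09  0.09] [344.875 129.375]
[-0.072 -0.056] [368.875 273.25 ]
[-0.072  0.   ] [367.   221.75]
[-0.072  0.056] [365.125 165.625]
```

View pics/w1.png

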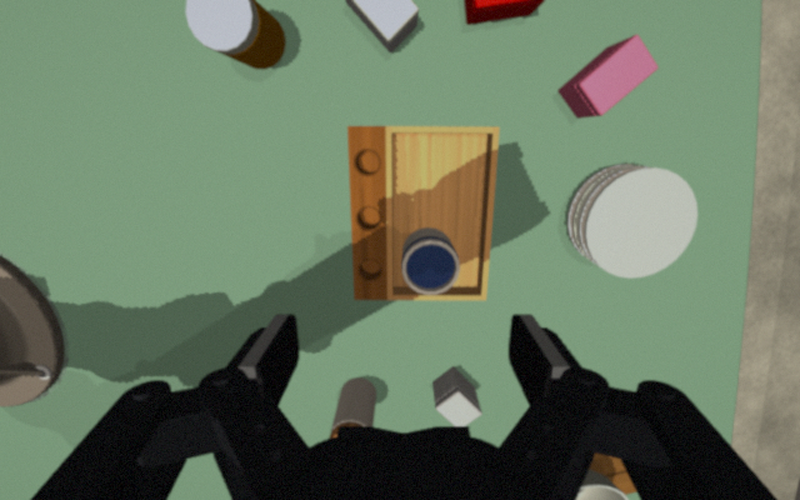

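Run:
```python
from h import *
import pickle
from scipy.optimize import least_squares
p,o=pickle.load(open("w1.pkl","rb"))
q=np.array([(-90,90),(54,90),(54,-90),(-90,-90),(-72,56),(-72,0),(-72,-56)])/1000
uv=np.array([(348,126),(498,127),(488,300),(355,300),(369,161.5),(369.5,216.5),(371,268)])/1.25
W=np.array([pix2(p,u,.03,o)[:2] for u in uv])
def f(v):
    c,s=np.cos(v[2]),np.sin(v[2]);return (q@np.array([[c,s],[-s,c]])+v[:2]-W).ravel()
r=least_squares(f,[.6,.016,-.2],loss='soft_l1',f_scale=.002);print(r.x,(r.fun.reshape(-1,2)*1000).round(1).tolist())
print("cup",pix2(p,np.array([430,264])/1.25,.066,o))
print("dishes",pix2(p,np.array([645,222])/1.25,.053,o))
c=pix2(p,np.array([430,264])/1.25,.066,o)
plan([(c[0],c[1],.12,1.364),(c[0],c[1],.036,1.364),(c[0],c[1],.2,1.364),(.58,-.2,.2,1.364),(.52,-.38,.2,1.364),(.52,-.38,.056,1.364)],)
```

```text
[ 0.60432547  0.01848247 -0.21412299] [[0.5, 0.7], [2.3, 0.7], [-0.8, 0.9], [0.5, 0.9], [-0.9, -0.2], [-0.3, -1.8], [-0.6, -2.2]]
cup [ 0.58464912 -0.01436036  0.066     ]
dishes [ 0.79663456 -0.02075102  0.053     ]
-> [ 0.585 -0.014  0.12   1.364] d [-0.195, 0.12, 0.661] turn -0.0011 rows 4 
-> [ 0.585 -0.014  0.036  1.364] d [0.0, 0.0, 0.42] turn 0.0 rows 3 
-> [ 0.585 -0.014  0.2    1.364] d [0.0, 0.0, -0.82] turn 0.0 rows 5 
-> [ 0.58  -0.2    0.2    1.364] d [-0.913, 0.168, -0.0] turn 0.0 rows 5 
-> [ 0.52  -0.38   0.2    1.364] d [-0.942, -0.109, -0.0] turn 0.0 rows 5 
-> [ 0.52  -0.38   0.056  1.364] d [0.0, 0.0, 0.72] turn 0.0 rows 4
```

Call:
{"op": "apply_moves", "data": {
  "deltas": [
    [0,[-0.2,0.12,0.5],0],
    [0,[-0.2,0.12,0.5],0],
    [0,[-0.2,0.12,0.66],0],
    [0,[-0.2,0.12,0.8],0],
    [0,[-0.2,0.12,0.95],0],
    [0,[-0.2,0.12,1.0],0],
    [0,[-0.2,0.12,1.0],0]
  ]
}}

```text
t: 4.8
eef_pos: [0.5837, -0.0143, 0.0508]
tool_rot: [-0.0, 0.778, 0.628, -0.001]
contact_force: [-0.5, 0.2, 1.0]
gripper_width: 1.001
grasp_force: 0.0
```

Call:
{"op": "apply_moves", "data": {
  "deltas": [
    [0,[0,0,0.07],0],
    [0,[0,0,0.07],0],
    [1,[0,0,0.07],0],
    [1,[0,0,0.07],0],
    [1,[0,0,0.07],0],
    [1,[0,0,0.07],0],
    [1,[0,0,0.07],0],
    [1,[0,0,0.07],0],
    [1,[0,0,0.07],0],
    [1,[0,0,0.07],0]
  ]
}}

```text
t: 5.8
eef_pos: [0.585, -0.0133, 0.0385]
tool_rot: [0.001, 0.777, 0.629, 0.0]
contact_force: [-0.9, 0.3, 6.3]
gripper_width: 0.647
grasp_force: 41.7
```

Call:
{"op": "apply_moves", "data": {
  "deltas": [
    [1,[0,0,-0.15],0],
    [1,[0,0,-0.35],0],
    [1,[0,0,-0.55],0],
    [1,[-0.1,0.03,-0.75],0],
    [1,[-0.3,0.06,-0.8],0],
    [1,[-0.5,0.1,-0.8],0],
    [1,[-0.7,0.14,-0.8],0],
    [1,[-0.85,0.17,-0.8],0],
    [1,[-0.91,0.17,-0.8],0],
    [1,[-0.91,0.17,-0.8],0]
  ]
}}

```text
t: 6.8
eef_pos: [0.5788, -0.2004, 0.1972]
tool_rot: [0.0, 0.779, 0.628, -0.0]
contact_force: [0.6, -0.1, -1.1]
gripper_width: 0.649
grasp_force: 43.2
```

Call:
{"op": "apply_moves", "data": {
  "deltas": [
    [1,[-0.2,-0.03,0],0],
    [1,[-0.4,-0.06,0],0],
    [1,[-0.6,-0.08,0],0],
    [1,[-0.8,-0.1,0.1],0],
    [1,[-0.95,-0.11,0.25],0],
    [1,[-0.98,-0.11,0.4],0],
    [1,[-0.98,-0.11,0.5],0],
    [1,[-0.98,-0.11,0.5],0]
  ]
}}

```text
t: 7.6
eef_pos: [0.5163, -0.3818, 0.0942]
tool_rot: [-0.003, 0.777, 0.63, -0.0]
contact_force: [-0.0, 1.2, -1.8]
gripper_width: 0.649
grasp_force: 43.2
```

Run:
```python
from h import *
o=bot.get_obs();print(o["t"],o["eef_pos"],o["contact_force"])
p=bot.read_camera("wrist");save(p,"w2",scale=1.25)
print(proj(p,[.52,-.388,.018],o)*1.25)
```

```text
7.6 [ 0.51625527 -0.38183176  0.09422106] [-0.00293011  1.23280162 -1.81114431]
[412.52538914 270.18453174]
```

View pics/w2.png

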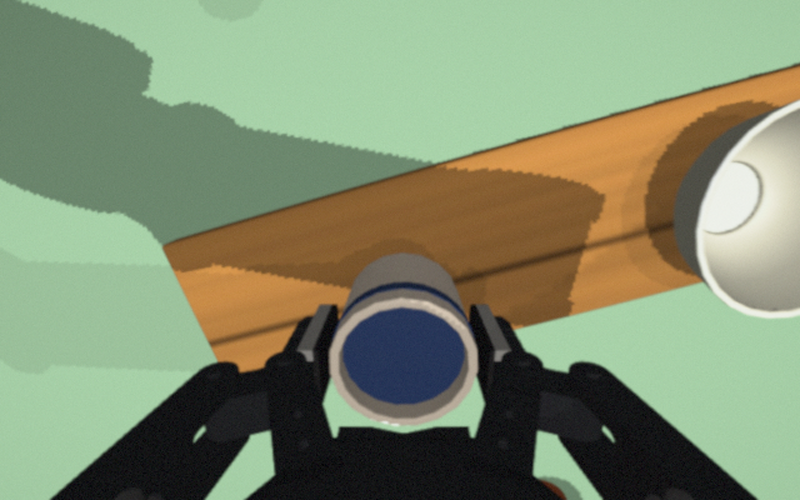

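Run:
```python
from h import *
o=bot.get_obs();p=bot.read_camera("wrist")
for u in [(163,243),(217,362),(436,163),(570,316),(800,65)]: print(pix2(p,np.array(u)/1.25,.018,o).round(3))
```

```text
[ 0.368 -0.339  0.018]
[ 0.371 -0.429  0.018]
[ 0.548 -0.326  0.018]
[ 0.619 -0.444  0.018]
[ 0.765 -0.313  0.018]
```

Call:
{"op": "apply_moves", "data": {
  "deltas": [
    [1,[0,0,0.12],0],
    [1,[0,0,0.19],0],
    [1,[0,0,0.205],0],
    [1,[0,0,0.21],0],
    [1,[0,0,0.21],0]
  ]
}}

```text
t: 8.2
eef_pos: [0.5178, -0.3856, 0.0562]
tool_rot: [0.001, 0.777, 0.629, 0.0]
contact_force: [-0.5, -0.3, -1.1]
gripper_width: 0.646
grasp_force: 43.2
```

Call:
{"op": "apply_moves", "data": {
  "deltas": [
    [1,[0,0,0.015],0],
    [1,[0,0,0.025],0],
    [1,[0,0,0.03],0],
    [1,[0,0,0.03],0]
  ]
}}

```text
t: 8.6
eef_pos: [0.5175, -0.3858, 0.0505]
tool_rot: [0.0, 0.778, 0.629, -0.0]
contact_force: [-2.0, 0.8, 5.9]
gripper_width: 0.651
grasp_force: 43.9
```

Call:
{"op": "apply_moves", "data": {
  "deltas": [
    [0,[0,0,0],0],
    [0,[0,0,0],0],
    [0,[0,0,0],0],
    [0,[0,0,0],0],
    [0,[0,0,-0.1],0],
    [0,[0,0,-0.3],0],
    [0,[0,0,-0.55],0],
    [0,[0,0,-0.8],0],
    [0,[0.2,0,-1.0],0],
    [0,[0.4,0,-1.0],0],
    [0,[0.65,0,-1.0],0],
    [0,[0.85,0,-1.0],0]
  ]
}}

```text
t: 9.8
eef_pos: [0.5532, -0.2162, 0.2501]
tool_rot: [0.0, 0.777, 0.629, 0.001]
contact_force: [0.0, 0.1, -0.9]
gripper_width: 0.995
grasp_force: 0.0
```

Call:
{"op": "apply_moves", "data": {
  "deltas": [
    [0,[0.2,-0.05,0],0],
    [0,[0.38,-0.1,0],0],
    [0,[0.38,-0.1,0],0],
    [0,[0.38,-0.1,0],0]
  ]
}}

```text
t: 10.2
eef_pos: [0.549, -0.14, 0.2495]
tool_rot: [0.0, 0.777, 0.63, -0.0]
contact_force: [-0.5, -1.2, 0.1]
gripper_width: 0.998
grasp_force: 0.0
```

Run:
```python
from h import *
import pickle
o=bot.get_obs();p=bot.read_camera("wrist");save(p,"w3",scale=1.25);pickle.dump((p,o),open("w3.pkl","wb"))
print(o["t"],o["eef_pos"])
for n in "case_s_mid jar_slim_mid".split():
    for r in bot.look_for(p,n)[:4]: print(n,np.round(r["point"],3),round(r["confidence"],2),proj(p,r["point"],o).round()*1.25)
```

```text
10.2 [ 0.54903077 -0.13998696  0.24948974]
case_s_mid [ 0.58  -0.195  0.055] 0.57 [446.25 267.5 ]
case_s_mid [ 0.464 -0.18   0.087] 0.3 [321.25 288.75]
jar_slim_mid [ 0.468 -0.179  0.089] 0.78 [325.   288.75]
```

View pics/w3.png

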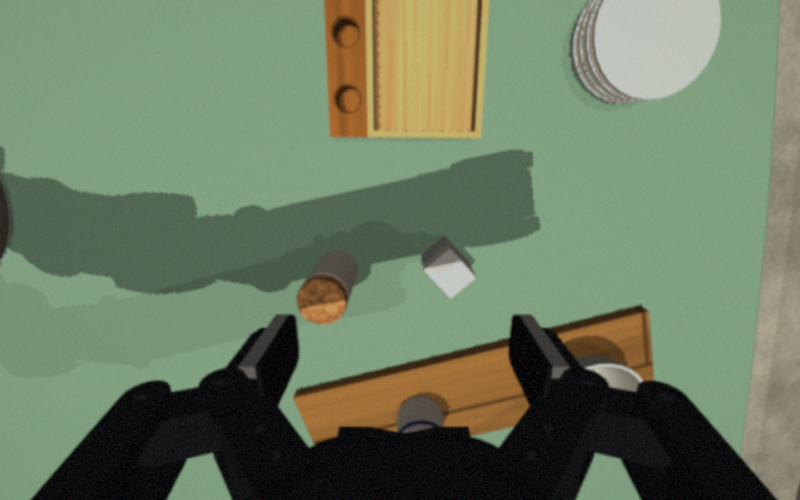

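```bash
cat >> h.py <<'E'
def face(p,o,uv,z,tol=22,show=None):
    im=cv2.GaussianBlur(p["color"],(3,3),0).copy();h,w=im.shape[:2];m=np.zeros((h+2,w+2),np.uint8)
    cv2.floodFill(im,m,(int(uv[0]),int(uv[1])),(255,0,255),(tol,)*3,(tol,)*3,4|cv2.FLOODFILL_FIXED_RANGE|(255<<8)|cv2.FLOODFILL_MASK_ONLY)
    m=cv2.morphologyEx(m[1:-1,1:-1],cv2.MORPH_CLOSE,np.ones((3,3)))
    c=max(cv2.findContours(m,0,2)[0],key=cv2.contourArea)[:,0].astype(float)
    # boundary pixels are inside: push out by .5 px
    ctr=c.mean(0);c=c+.5*(c-ctr)/np.maximum(1,np.linalg.norm(c-ctr,axis=1))[:,None]
    W=np.array([pix2(p,u,z,o)[:2]*1000 for u in c],np.float32)
    (cx,cy),(a,b),an=cv2.minAreaRect(W)
    if a>b: a,b,an=b,a,an+90   # an: direction of short side a = its x axis
    an=(an+90)%180-90
    print("centre",round(cx/1000,4),round(cy/1000,4),"short,long mm",round(a,1),round(b,1),"x-axis yaw",round(np.radians(an),3),"px area",int(m.sum()/255))
    return cx/1000,cy/1000,np.radians(an)
E
python3 - <<'E'
from h import *
import pickle
p,o=pickle.load(open("w3.pkl","rb"))
im=p["color"]
for t in (20,30,40): face(p,o,(453/1.25,280/1.25),.05,t)
for t in (40,60): face(p,o,(325/1.25,296/1.25),.092,t)
save(p,"w3c",(230,170,400,280),4.5)
E
```

```text
centre 0.5827 -0.2042 short,long mm 32.7 41.6 x-axis yaw 0.552 px area 601
centre 0.5826 -0.2046 short,long mm 34.7 41.9 x-axis yaw 0.538 px area 652
centre 0.5827 -0.2046 short,long mm 35.2 43.2 x-axis yaw 0.525 px area 688
centre 0.4726 -0.1728 short,long mm 45.9 70.1 x-axis yaw -0.559 px area 1488
centre 0.4232 -0.1231 short,long mm 158.5 483.6 x-axis yaw 1.347 px area 30247
```

View pics/w3c.png

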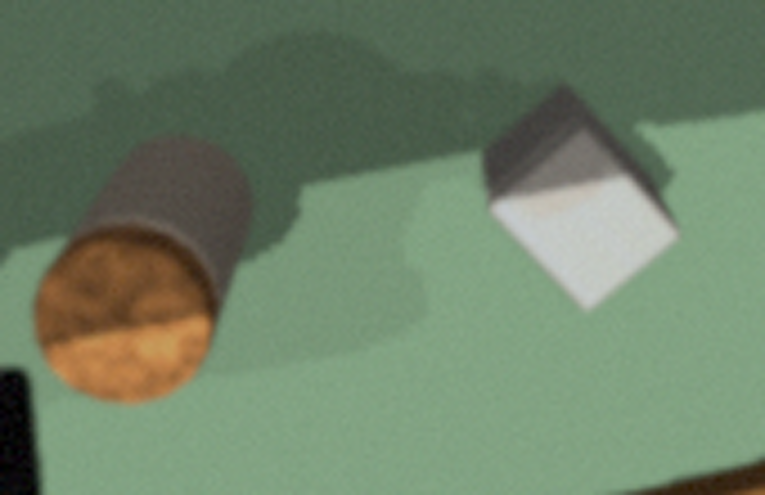

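Run:
```python
from h import *
import pickle
p,o=pickle.load(open("w3.pkl","rb"))
f=lambda u:(230+u[0]/4.5-.4,170+u[1]/4.5-.4)
W=[pix2(p,f(u),.05,o)[:2] for u in [(488,202),(585,125),(678,237),(588,311)]]
print(np.round(W,4).tolist(),np.mean(W,0))
for i in range(4): d=W[(i+1)%4]-W[i];print(np.linalg.norm(d),np.arctan2(d[1],d[0]))
print("jar",pix2(p,f((127,314)),.092,o))
```

```text
[[0.5572, -0.1924], [0.5874, -0.176], [0.6074, -0.2138], [0.5789, -0.2309]] [ 0.58273475 -0.20326843]
0.0343540052572227 0.499432965505281
0.04275096845141777 -1.0837931847554008
0.03329005112459459 -2.6011565275563626
0.044115842381130754 2.082936214838261
jar [ 0.46380692 -0.18743733  0.092     ]
```

```bash
cat >> h.py <<'E'
BOX=np.array([.6035,.0175]);TH=-.213
def inbox(x,y):
    c,s=np.cos(TH),np.sin(TH);x/=1000;y/=1000
    return BOX[0]+c*x-s*y,BOX[1]+s*x+c*y
E
python3 - <<'E'
from h import *
b=inbox(-28.5,-59.5);ps=TH+np.pi/2;g=(.5827,-.2035)
plan([(*g,.1,2.08),(*g,.026,2.08),(*g,.12,2.08),(*b,.12,ps),(*b,.032,ps)])
E
```

```text
-> [ 0.583 -0.204  0.1    2.08 ] d [-0.262, 0.23, 0.746] turn -0.1149 rows 6 
-> [ 0.583 -0.204  0.026  2.08 ] d [0.0, 0.0, 0.37] turn 0.0 rows 3 
-> [ 0.583 -0.204  0.12   2.08 ] d [0.0, 0.0, -0.47] turn 0.0 rows 3 
-> [ 0.563 -0.035  0.12   1.358] d [0.785, 0.326, -0.0] turn 0.1149 rows 6 
-> [ 0.563 -0.035  0.032  1.358] d [0.0, 0.0, 0.44] turn 0.0 rows 3
```

Call:
{"op": "apply_moves", "data": {
  "deltas": [
    [0,[-0.262,0.23,0.5],-0.115],
    [0,[-0.262,0.23,0.5],-0.115],
    [0,[-0.262,0.23,0.5],-0.115],
    [0,[-0.262,0.23,0.6],-0.115],
    [0,[-0.262,0.23,0.7],-0.115],
    [0,[-0.262,0.23,0.75],-0.115],
    [0,[-0.262,0.23,0.75],-0.115]
  ]
}}

```text
t: 11.05
eef_pos: [0.5817, -0.2026, 0.0976]
tool_rot: [-0.001, 0.507, 0.862, -0.0]
contact_force: [0.2, -0.1, -1.1]
gripper_width: 0.998
grasp_force: 0.0
```

Call:
{"op": "apply_moves", "data": {
  "deltas": [
    [0,[0,0,0.2],0],
    [0,[0,0,0.33],0],
    [0,[0,0,0.37],0],
    [0,[0,0,0.37],0],
    [1,[0,0,0.37],0],
    [1,[0,0,0.37],0],
    [1,[0,0,0.37],0],
    [1,[0,0,0.37],0],
    [1,[0,0,0.37],0],
    [1,[0,0,0.37],0],
    [1,[0,0,0.37],0],
    [1,[0,0,0.37],0]
  ]
}}

```text
t: 12.25
eef_pos: [0.5838, -0.2019, 0.0266]
tool_rot: [0.001, 0.505, 0.863, 0.0]
contact_force: [-0.9, -0.1, 6.9]
gripper_width: 0.411
grasp_force: 41.5
```

Call:
{"op": "apply_moves", "data": {
  "deltas": [
    [1,[0,0,-0.02],0],
    [1,[0,0,-0.1],0],
    [1,[0,0,-0.3],0],
    [1,[0,0,-0.47],0],
    [1,[0,0,-0.47],0]
  ]
}}

```text
t: 12.75
eef_pos: [0.5866, -0.202, 0.1255]
tool_rot: [0.005, 0.505, 0.863, 0.001]
contact_force: [0.5, 0.1, -1.3]
gripper_width: 0.412
grasp_force: 40.7
```

Call:
{"op": "apply_moves", "data": {
  "deltas": [
    [1,[0.2,0.1,0],0.02],
    [1,[0.4,0.2,0],0.05],
    [1,[0.6,0.3,0],0.08],
    [1,[0.75,0.33,0],0.115],
    [1,[0.79,0.34,0],0.115],
    [1,[0.79,0.34,0],0.115],
    [1,[0.79,0.34,0.15],0.115],
    [1,[0.79,0.34,0.15],0.115]
  ]
}}

```text
t: 13.55
eef_pos: [0.5625, -0.0321, 0.0867]
tool_rot: [-0.001, 0.777, 0.63, -0.002]
contact_force: [-1.8, -0.3, -1.8]
gripper_width: 0.411
grasp_force: 40.5
```

Run:
```python
from h import *
b=inbox(-28.5,-59.5);ps=TH+np.pi/2
o=bot.get_obs();print(o["eef_pos"],psi_of(o),b,ps)
p=bot.read_camera("wrist");save(p,"w4",scale=1.25)
plan([(*b,.032,ps)])
for q in [(-48,-84),(48,-84),(48,84),(-48,84)]: print(q,proj(p,[*inbox(*q),.03],o)*1.25)
```

```text
[ 0.56251709 -0.03214808  0.08671177] 1.3624715656559996 (np.float64(0.5630661811752772), np.float64(-0.034630665593770135)) 1.3577963267948965
-> [ 0.563 -0.035  0.032  1.358] d [-0.013, 0.001, 0.28] turn 0.0006 rows 3 
(-48, -84) [374.19728617 313.86298148]
(48, -84) [531.87457835 314.60717757]
(48, 84) [568.32664964  -2.05581204]
(-48, 84) [367.97598373  -4.72532119]
```

View pics/w4.png

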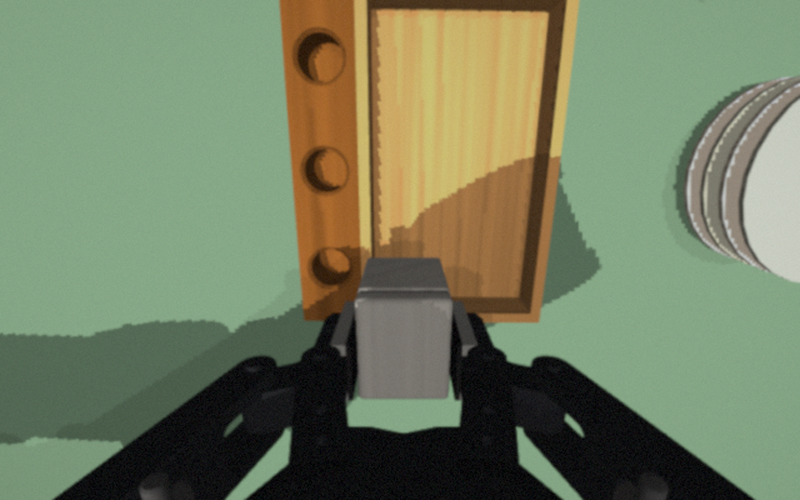

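Run:
```python
from h import *
o=bot.get_obs();p=bot.read_camera("wrist")
for n,u,z in [("p2",(321,56),.03),("p1",(327,169),.03),("p0",(331,265),.03),("outBL",(303,322),.03),("outBR",(540,322),.03),("inTL",(369,8),.03),("inTR",(562,8),.03)]:
    w=pix2(p,np.array(u)/1.25,z,o);d=w[:2]-BOX;c,s=np.cos(TH),np.sin(TH);print(n,w.round(4),"box mm",(np.array([c*d[0]+s*d[1],-s*d[0]+c*d[1]])*1000).round(1))
W=[pix2(p,np.array(u)/1.25,.1105,o)[:2] for u in [(358,297),(452,297),(449,398),(357,398)]];m=np.mean(W,0);print(m,W)
e=np.array(o["eef_pos"])[:2];ps=psi_of(o);d=m-e;print("off tool x,y mm",1000*d@[np.cos(ps),np.sin(ps)],1000*d@[np.sin(ps),-np.cos(ps)])
```

```text
p2 [0.5462 0.0893 0.03  ] box mm [-71.2  58.1]
p1 [0.5345 0.0349 0.03  ] box mm [-71.1   2.4]
p0 [ 0.522  -0.0188  0.03  ] box mm [-71.9 -52.7]
outBL [ 0.495  -0.0514  0.03  ] box mm [-91.5 -90.2]
outBR [ 0.6384 -0.0816  0.03  ] box mm [ 55.1 -89.5]
inTL [0.5746 0.105  0.03  ] box mm [-46.8  79.4]
inTR [0.6664 0.0861 0.03  ] box mm [47.  80.4]
[ 0.56281184 -0.03279723] [array([ 0.55118227, -0.00783795]), array([ 0.5842915 , -0.01481097]), array([ 0.57581948, -0.05802588]), array([ 0.5399541 , -0.05051412])]
off tool x,y mm -0.9088329956937761 -0.3544699387540353
```

Call:
{"op": "apply_moves", "data": {
  "deltas": [
    [1,[-0.012,0,0.12],0],
    [1,[-0.012,0,0.2],0],
    [1,[-0.012,0,0.25],0],
    [1,[-0.012,0,0.265],0],
    [1,[-0.012,0,0.265],0]
  ]
}}

```text
t: 14.15
eef_pos: [0.5644, -0.0328, 0.0362]
tool_rot: [-0.0, 0.777, 0.629, -0.0]
contact_force: [0.2, 0.4, -1.8]
gripper_width: 0.411
grasp_force: 40.7
```

Call:
{"op": "apply_moves", "data": {
  "deltas": [
    [1,[-0.008,0,0.01],0],
    [1,[-0.008,0,0.02],0],
    [1,[-0.008,0,0.022],0],
    [1,[-0.008,0,0.022],0]
  ]
}}

```text
t: 14.55
eef_pos: [0.5646, -0.0346, 0.0326]
tool_rot: [0.0, 0.778, 0.629, 0.0]
contact_force: [-0.8, -0.3, 3.3]
gripper_width: 0.414
grasp_force: 41.1
```

Call:
{"op": "apply_moves", "data": {
  "deltas": [
    [0,[0,0,0],0],
    [0,[0,0,0],0],
    [0,[0,0,0],0],
    [0,[0,0,0],0],
    [0,[0,0,-0.1],0],
    [0,[0,0,-0.3],0],
    [0,[0,0,-0.55],0],
    [0,[0,0,-0.8],0],
    [0,[0.1,0,-1.0],0],
    [0,[0.3,0,-1.0],0]
  ]
}}

```text
t: 15.55
eef_pos: [0.5801, 0.0215, 0.2384]
tool_rot: [0.004, 0.78, 0.626, 0.004]
contact_force: [1.0, 0.6, -0.5]
gripper_width: 0.995
grasp_force: 0.0
```

Call:
{"op": "apply_moves", "data": {
  "deltas": [
    [0,[0.2,-0.1,-0.1],0],
    [0,[0.43,-0.17,-0.1],0],
    [0,[0.66,-0.25,-0.15],0],
    [0,[0.8,-0.35,-0.2],0],
    [0,[0.95,-0.4,-0.3],0],
    [0,[0.95,-0.4,-0.3],0]
  ]
}}

```text
t: 16.15
eef_pos: [0.5369, 0.2336, 0.2948]
tool_rot: [-0.001, 0.775, 0.632, 0.003]
contact_force: [-0.1, -0.5, -0.2]
gripper_width: 1.003
grasp_force: 0.0
```

Call:
{"op": "apply_moves", "data": {
  "deltas": [
    [0,[0.2,-0.1,-0.05],0],
    [0,[0.43,-0.2,-0.05],0],
    [0,[0.57,-0.33,-0.05],0],
    [0,[0.57,-0.33,-0.05],0],
    [0,[0.57,-0.33,-0.05],0]
  ]
}}

```text
t: 16.65
eef_pos: [0.4969, 0.3521, 0.3014]
tool_rot: [0.0, 0.777, 0.63, -0.0]
contact_force: [0.7, -1.0, 0.2]
gripper_width: 1.001
grasp_force: 0.0
```

Run:
```python
from h import *
import pickle
o=bot.get_obs();p=bot.read_camera("wrist");save(p,"w5",scale=1.25);pickle.dump((p,o),open("w5.pkl","wb"))
print(o["t"],o["eef_pos"],psi_of(o),np.round(o["q"],2))
for n in "case_l_mid canister_mid jar_wide_mid tube0_mid".split():
    for r in bot.look_for(p,n)[:4]: print(n,np.round(r["point"],3),round(r["confidence"],2),proj(p,r["point"],o).round()*1.25)
```

```text
16.65 [0.49688787 0.35214382 0.3013752 ] 1.3620663781628666 [-0.27  0.37 -0.59  1.6   0.22  1.23 -1.11]
case_l_mid [0.776 0.124 0.046] 0.9 [656.25 337.5 ]
case_l_mid [0.582 0.231 0.049] 0.8 [495.  292.5]
case_l_mid [0.689 0.216 0.046] 0.63 [585.   286.25]
canister_mid [0.456 0.334 0.086] 0.86 [367.5  241.25]
canister_mid [0.577 0.334 0.084] 0.8 [485.   216.25]
jar_wide_mid [0.473 0.24  0.086] 0.83 [403.75 318.75]
tube0_mid [0.438 0.414 0.082] 0.84 [331.25 166.25]
```

View pics/w5.png

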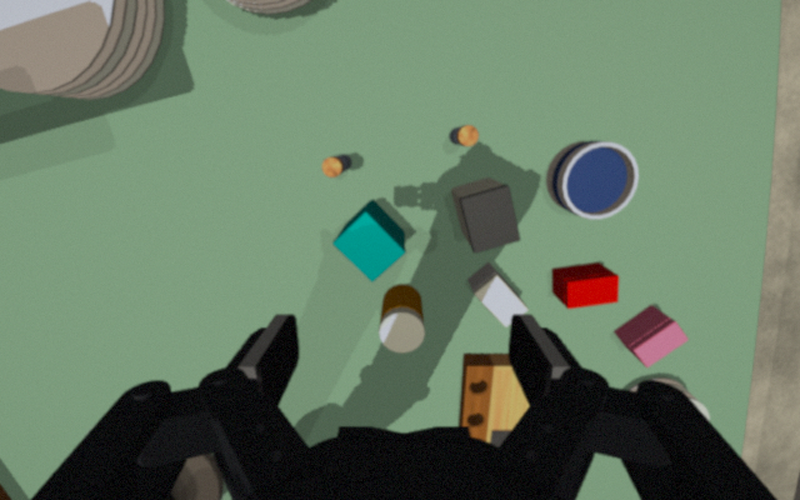

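Run:
```python
from h import *
import pickle
p,o=pickle.load(open("w5.pkl","rb"));save(p,"w5c",(255,92,430,290),3)
```

```text
(no output)
```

View pics/w5c.png

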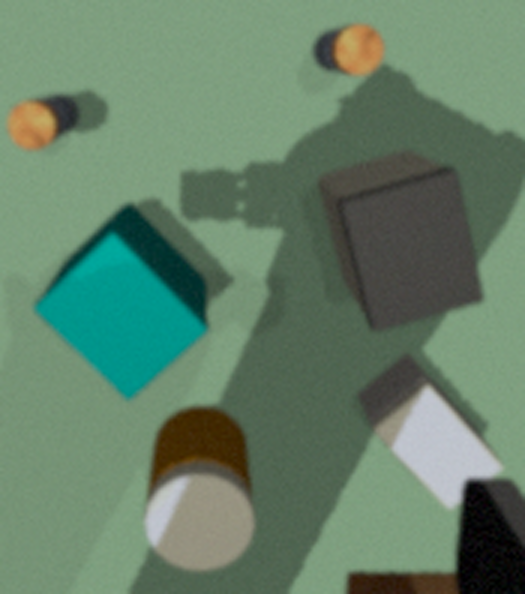

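The crop shows the canister's grey top with corners (340,199), (456,168), (482,298), (375,330). The white case_l top has corners (374,430), (426,383), (502,466), (450,508). The jar_wide lid is centred at (201,521), and the tube corks are at (358,50) and (33,125). Turquoise stays untouched.

Run:
```python
from h import *
import pickle
p,o=pickle.load(open("w5.pkl","rb"))
f=lambda u:(255+u[0]/3-.33,92+u[1]/3-.33)
for n,cs,z in [("can",[(340,199),(456,168),(482,298),(375,330)],.084),("caseL",[(374,430),(426,383),(502,466),(450,508)],.05)]:
    W=[pix2(p,f(u),z,o)[:2] for u in cs];print(n,np.mean(W,0).round(4))
    for i in range(4): d=W[(i+1)%4]-W[i];print("  ",round(np.linalg.norm(d),4),round((np.arctan2(d[1],d[0])+np.pi/2)%np.pi-np.pi/2,3))
for n,u,z in [("jw",(201,521),.084),("tA",(358,50),.08),("tB",(33,125),.08)]: print(n,pix2(p,f(u),z,o).round(4))
```

```text
can [0.582  0.3307]
   0.0488 0.058
   0.0576 -1.5
   0.0475 0.1
   0.0596 -1.476
caseL [0.5873 0.2198]
   0.0343 0.597
   0.061 -1.027
   0.0337 0.564
   0.0599 -1.017
jw [0.4678 0.2235 0.084 ]
tA [0.5725 0.4151 0.08  ]
tB [0.4381 0.4136 0.08  ]
```

Run:
```python
from h import *
b=inbox(-28.5,-3);ps=TH+np.pi/2;g=(.587,.218)
plan([(*g,.11,2.126),(*g,.026,2.126),(*g,.12,2.126),(*b,.12,ps),(*b,.032,ps)])
print(b)
```

```text
-> [0.587 0.218 0.11  2.126] d [-0.553, 0.573, 0.959] turn -0.1223 rows 7 
-> [0.587 0.218 0.026 2.126] d [0.0, 0.0, 0.42] turn 0.0 rows 3 
-> [0.587 0.218 0.12  2.126] d [0.0, 0.0, -0.47] turn 0.0 rows 3 
-> [0.575 0.021 0.12  1.358] d [-0.807, -0.571, -0.0] turn 0.1223 rows 7 
-> [0.575 0.021 0.032 1.358] d [0.0, 0.0, 0.44] turn 0.0 rows 3 
(np.float64(0.5750098885070735), np.float64(0.02059249852394765))
```

Call:
{"op": "apply_moves", "data": {
  "deltas": [
    [0,[-0.15,0.15,0.1],-0.02],
    [0,[-0.3,0.3,0.2],-0.05],
    [0,[-0.45,0.45,0.35],-0.08],
    [0,[-0.553,0.573,0.5],-0.1],
    [0,[-0.553,0.573,0.65],-0.122],
    [0,[-0.553,0.573,0.8],-0.122],
    [0,[-0.553,0.573,0.95],-0.122],
    [0,[-0.553,0.573,0.96],-0.122],
    [0,[-0.553,0.573,0.96],-0.122]
  ]
}}

```text
t: 17.8
eef_pos: [0.5864, 0.2192, 0.1099]
tool_rot: [-0.0, 0.486, 0.874, -0.0]
contact_force: [-0.4, -0.2, 0.8]
gripper_width: 0.992
grasp_force: 0.0
```

Call:
{"op": "apply_moves", "data": {
  "deltas": [
    [0,[0,0,0.2],0],
    [0,[0,0,0.36],0],
    [0,[0,0,0.42],0],
    [0,[0,0,0.42],0],
    [1,[0,0,0.42],0],
    [1,[0,0,0.42],0],
    [1,[0,0,0.42],0],
    [1,[0,0,0.42],0],
    [1,[0,0,0.42],0],
    [1,[0,0,0.42],0],
    [1,[0,0,0.42],0],
    [1,[0,0,0.42],0]
  ]
}}

```text
t: 19.0
eef_pos: [0.5871, 0.2202, 0.0274]
tool_rot: [0.001, 0.486, 0.874, 0.001]
contact_force: [-1.2, -0.4, 6.0]
gripper_width: 0.414
grasp_force: 41.1
```

Call:
{"op": "apply_moves", "data": {
  "deltas": [
    [1,[0,0,-0.02],0],
    [1,[0,0,-0.1],0],
    [1,[0,0,-0.3],0],
    [1,[0,0,-0.47],0],
    [1,[0,0,-0.47],0]
  ]
}}

```text
t: 19.5
eef_pos: [0.5892, 0.2221, 0.1261]
tool_rot: [0.003, 0.486, 0.874, 0.004]
contact_force: [0.4, 0.2, -1.9]
gripper_width: 0.413
grasp_force: 40.7
```

Call:
{"op": "apply_moves", "data": {
  "deltas": [
    [1,[-0.2,-0.14,0],0.02],
    [1,[-0.4,-0.28,0],0.05],
    [1,[-0.6,-0.42,0],0.08],
    [1,[-0.75,-0.55,0],0.11],
    [1,[-0.807,-0.57,0],0.122],
    [1,[-0.807,-0.57,0],0.122],
    [1,[-0.807,-0.57,0.1],0.122],
    [1,[-0.807,-0.57,0.15],0.122],
    [1,[-0.807,-0.57,0.15],0.122]
  ]
}}

```text
t: 20.4
eef_pos: [0.5729, 0.0225, 0.0883]
tool_rot: [-0.001, 0.777, 0.629, -0.002]
contact_force: [-0.2, 0.3, -1.8]
gripper_width: 0.412
grasp_force: 40.8
```

Run:
```python
from h import *
b=inbox(-28.5,-3);ps=TH+np.pi/2
o=bot.get_obs();print(o["eef_pos"],psi_of(o),b,ps)
p=bot.read_camera("wrist");save(p,"w6",scale=1.25)
plan([(*b,.032,ps)])
```

```text
[0.57292847 0.02254974 0.0882716 ] 1.3608132768798584 (np.float64(0.5750098885070735), np.float64(0.02059249852394765)) 1.3577963267948965
-> [0.575 0.021 0.032 1.358] d [-0.009, 0.009, 0.286] turn 0.0005 rows 3
```

View pics/w6.png

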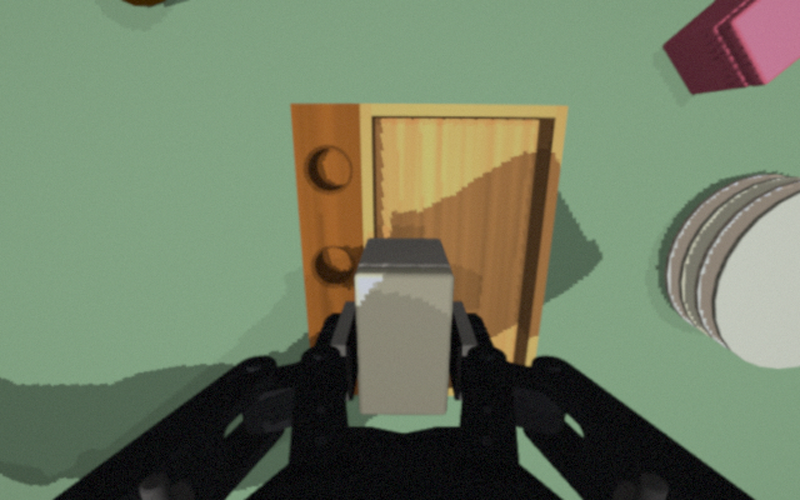

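Run:
```python
from h import *
o=bot.get_obs();p=bot.read_camera("wrist")
c,s=np.cos(TH),np.sin(TH)
def tb(w): d=w[:2]-BOX; return (np.array([c*d[0]+s*d[1],-s*d[0]+c*d[1]])*1000).round(1)
for n,u,z in [("p2",(330,168),.03),("p1",(335,265),.03),("outTL",(291,104),.03),("outTR",(568,106),.03),("inTR",(554,117),.03),("inTL",(373,116),.03)]:
    print(n,tb(pix2(p,np.array(u)/1.25,z,o)))
W=[pix2(p,np.array(u)/1.25,.111,o)[:2] for u in [(356,272),(453,272),(447,414),(359,414)]];m=np.mean(W,0)
print([np.linalg.norm(W[i]-W[i-1]).round(4) for i in range(4)])
e=np.array(o["eef_pos"])[:2];ps=psi_of(o);d=m-e;print("case now box",tb(m),"off tool x,y mm",1000*d@[np.cos(ps),np.sin(ps)],1000*d@[np.sin(ps),-np.cos(ps)])
```

```text
p2 [-71.   58.7]
p1 [-71.2   2.7]
outTL [-89.7  91.4]
outTR [54.7 91.2]
inTR [47.9 85.6]
inTL [-47.1  85.4]
[np.float64(0.0619), np.float64(0.0343), np.float64(0.0619), np.float64(0.0359)]
case now box [-30.7  -1.6] off tool x,y mm -0.46812739312319845 -0.4827636962325936
```

```bash
sed -i 's/BOX=np.array(\[.6035,.0175\])/BOX=np.array([.6041,.0187])/' h.py
python3 - <<'E'
from h import *
b=inbox(-28.5,-5);ps=TH+np.pi/2
plan([(*b,.033,ps)]);print(b)
E
```

```text
-> [0.575 0.02  0.033 1.358] d [-0.014, 0.007, 0.284] turn 0.0005 rows 3 
(np.float64(0.5751871024068329), np.float64(0.019837696254293925))
```

Call:
{"op": "apply_moves", "data": {
  "deltas": [
    [1,[-0.014,0.01,0.12],0],
    [1,[-0.014,0.01,0.2],0],
    [1,[-0.014,0.01,0.25],0],
    [1,[-0.014,0.01,0.27],0],
    [1,[-0.014,0.01,0.28],0],
    [1,[-0.014,0.01,0.285],0],
    [1,[-0.014,0.01,0.285],0]
  ]
}}

```text
t: 21.2
eef_pos: [0.5765, 0.0197, 0.0335]
tool_rot: [0.0, 0.777, 0.629, 0.0]
contact_force: [0.6, 0.4, -1.9]
gripper_width: 0.41
grasp_force: 40.9
```

Run:
```python
from h import *
ps=TH+np.pi/2;b=inbox(20,-53);print(b)
plan([(.5765,.0197,.173,ps),(.467,.221,.16,ps),(.467,.221,.054,ps),(.467,.221,.16,ps),(*b,.16,ps),(*b,.06,ps)],(.5765,.0197,.033,1.36))
```

```text
(np.float64(0.612444191040162), np.float64(-0.037330121148229554))
-> [0.576 0.02  0.173 1.358] d [0.0, 0.0, -0.7] turn 0.0004 rows 4 
-> [0.467 0.221 0.16  1.358] d [0.868, -0.748, 0.065] turn 0.0 rows 6 
-> [0.467 0.221 0.054 1.358] d [0.0, 0.0, 0.53] turn 0.0 rows 4 
-> [0.467 0.221 0.16  1.358] d [0.0, 0.0, -0.53] turn 0.0 rows 4 
-> [ 0.612 -0.037  0.16   1.358] d [-0.554, 0.492, -0.0] turn 0 rows 4 split2
-> [ 0.612 -0.037  0.16   1.358] d [-0.554, 0.492, -0.0] turn 0.0 rows 4 split2
-> [ 0.612 -0.037  0.06   1.358] d [0.0, 0.0, 0.5] turn 0.0 rows 3
```

Call:
{"op": "apply_moves", "data": {
  "deltas": [
    [1,[0,0,0.006],0],
    [1,[0,0,0.006],0],
    [0,[0,0,0],0],
    [0,[0,0,0],0],
    [0,[0,0,0],0],
    [0,[0,0,0],0],
    [0,[0,0,-0.1],0],
    [0,[0,0,-0.3],0],
    [0,[0,0,-0.5],0],
    [0,[0,0,-0.7],0],
    [0,[0,0,-0.7],0]
  ]
}}

```text
t: 22.3
eef_pos: [0.5796, 0.0203, 0.1786]
tool_rot: [0.003, 0.778, 0.629, 0.004]
contact_force: [0.6, -0.2, -0.5]
gripper_width: 1.001
grasp_force: 0.0
```

Call:
{"op": "apply_moves", "data": {
  "deltas": [
    [0,[0.17,-0.15,0.03],0],
    [0,[0.34,-0.3,0.05],0],
    [0,[0.51,-0.45,0.06],0],
    [0,[0.68,-0.6,0.06],0],
    [0,[0.82,-0.72,0.06],0],
    [0,[0.87,-0.75,0.06],0],
    [0,[0.87,-0.75,0.15],0],
    [0,[0.87,-0.75,0.3],0],
    [0,[0.87,-0.75,0.3],0]
  ]
}}

```text
t: 23.2
eef_pos: [0.4636, 0.2189, 0.1096]
tool_rot: [-0.001, 0.778, 0.629, -0.003]
contact_force: [-0.9, -1.3, -0.3]
gripper_width: 1.001
grasp_force: 0.0
```

Run:
```python
from h import *
o=bot.get_obs();print(o["eef_pos"],psi_of(o));p=bot.read_camera("wrist")
print(proj(p,[.467,.221,.084],o),p["color"][tuple(proj(p,[.467,.221,.084],o).astype(int)[::-1])])
hsv=cv2.cvtColor(p["color"],cv2.COLOR_RGB2HSV);m=((hsv[...,1]<70)&(hsv[...,2]>120)).astype(np.uint8)
n,l,st,ce=cv2.connectedComponentsWithStats(m)
for i in range(1,n):
    if st[i,4]>300: print(st[i],ce[i],pix2(p,ce[i],.084,o).round(4))
print([ (r["point"].round(3) if hasattr(r["point"],"round") else r["point"],r["confidence"]) for r in bot.look_for(p,"jar_wide_mid")[:2]])
save(p,"w7")
```

```text
[0.46361284 0.21894127 0.10955139] 1.359948544864531
[328.46124162 231.99430178] [132 132 115]
[     0      0    640    400 149937] [282.35280818 168.47923461] [0.4488 0.2661 0.084 ]
[ 376  286   34   71 1284] [395.04672897 326.9182243 ] [0.4982 0.1396 0.084 ]
[141 363  38  26 656] [159.98170732 377.11280488] [0.3146 0.1278 0.084 ]
[ 467  367   41   33 1059] [486.76203966 384.68083097] [0.5613 0.0681 0.084 ]
[  0 369  29  29 426] [ 10.60798122 382.11502347] [0.1847 0.1422 0.084 ]
[([0.4699, 0.2385, 0.0826], 0.97), ([0.6299, 0.0955, 0.0164], 0.59)]
```

Call:
{"op": "apply_moves", "data": {
  "deltas": [
    [0,[0.013,0.015,0.15],0],
    [0,[0.013,0.015,0.25],0],
    [0,[0.013,0.015,0.275],0],
    [0,[0.013,0.015,0.275],0],
    [1,[0.013,0.015,0.275],0],
    [1,[0.013,0.015,0.275],0],
    [1,[0.013,0.015,0.275],0],
    [1,[0.013,0.015,0.275],0],
    [1,[0.013,0.015,0.275],0],
    [1,[0.013,0.015,0.275],0],
    [1,[0.013,0.015,0.275],0]
  ]
}}

```text
t: 24.4
eef_pos: [0.4697, 0.2236, 0.0593]
tool_rot: [0.0, 0.777, 0.629, 0.001]
contact_force: [-1.0, 0.2, 7.7]
gripper_width: 0.599
grasp_force: 40.4
```

Call:
{"op": "apply_moves", "data": {
  "deltas": [
    [1,[0,0,-0.02],0],
    [1,[0,0,-0.1],0],
    [1,[0,0,-0.3],0],
    [1,[0,0,-0.5],0],
    [1,[-0.1,0.09,-0.53],0],
    [1,[-0.25,0.22,-0.53],0],
    [1,[-0.4,0.36,-0.53],0],
    [1,[-0.55,0.49,-0.53],0],
    [1,[-0.7,0.62,-0.53],0],
    [1,[-0.85,0.76,-0.53],0],
    [1,[-0.99,0.89,-0.53],0],
    [1,[-1.0,0.9,-0.53],0]
  ]
}}

```text
t: 25.6
eef_pos: [0.6052, -0.0175, 0.1637]
tool_rot: [0.001, 0.78, 0.626, -0.001]
contact_force: [-0.3, -0.3, -2.5]
gripper_width: 0.593
grasp_force: 43.0
```

Run:
```python
from h import *
ps=TH+np.pi/2;b=inbox(20,-53)
o=bot.get_obs();print(o["t"],o["eef_pos"],psi_of(o))
plan([(*b,.1,ps),(*b,.06,ps)])
p=bot.read_camera("wrist");save(p,"w8",scale=1.25)
```

```text
25.6 [ 0.60517212 -0.01753937  0.16365014] 1.3516396695695483
-> [ 0.612 -0.037  0.1    1.358] d [-0.089, 0.057, 0.318] turn -0.001 rows 3 
-> [ 0.612 -0.037  0.06   1.358] d [0.0, 0.0, 0.2] turn 0.0 rows 2
```

View pics/w8.png

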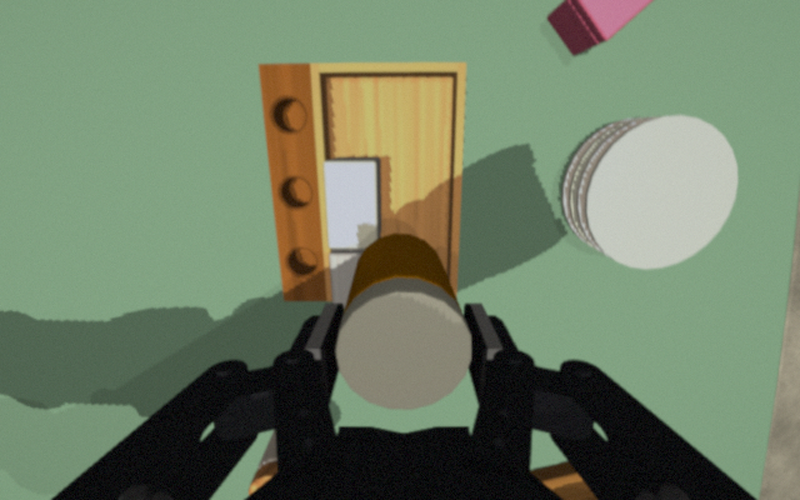

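Run:
```python
from h import *
o=bot.get_obs();p=bot.read_camera("wrist")
c,s=np.cos(TH),np.sin(TH)
def tb(w): d=w[:2]-BOX; return (np.array([c*d[0]+s*d[1],-s*d[0]+c*d[1]])*1000).round(1)
for n,u,z in [("p2",(292,115),.03),("p1",(297,191),.03),("p0",(302,260),.03),("oTL",(260,64),.03),("oTR",(466,63),.03),("cl",(379,158),.056),("cl2",(379,247),.056),("cl3",(326,158),.056),("cs",(379,253),.056)]:
    print(n,tb(pix2(p,np.array(u)/1.25,z,o)))
m=pix2(p,np.array((404,344))/1.25,.188,o)[:2]
e=np.array(o["eef_pos"])[:2];ps=psi_of(o);d=m-e;print("jar now box",tb(m),"off tool x,y mm",1000*d@[np.cos(ps),np.sin(ps)],1000*d@[np.sin(ps),-np.cos(ps)])
```

```text
p2 [-72.8  58.9]
p1 [-73.9   4.4]
p0 [-74.8 -50.9]
oTL [-92.3  92.8]
oTR [50.3 92.4]
cl [-9.5 29.9]
cl2 [-10.9 -32.3]
cl3 [-44.9  30.1]
cs [-11.  -36.8]
jar now box [  6.7 -29.6] off tool x,y mm 3.0115479813929853 -0.42809709101682564
```

Call:
{"op": "apply_moves", "data": {
  "deltas": [
    [1,[-0.1,0.06,0.15],0],
    [1,[-0.1,0.06,0.3],0],
    [1,[-0.1,0.06,0.35],0],
    [1,[-0.1,0.06,0.35],0]
  ]
}}

```text
t: 26.1
eef_pos: [0.6098, -0.0308, 0.093]
tool_rot: [-0.001, 0.777, 0.63, -0.001]
contact_force: [0.4, -0.6, -1.7]
gripper_width: 0.596
grasp_force: 44.3
```

Run:
```python
from h import *
ps=TH+np.pi/2;b=inbox(20,-55.5)
o=bot.get_obs();print(o["t"],o["eef_pos"],psi_of(o))
plan([(*b,.0655,ps)])
```

```text
26.1 [ 0.60982229 -0.03076392  0.0929729 ] 1.362343410449477
-> [ 0.612 -0.04   0.066  1.358] d [-0.042, 0.02, 0.137] turn 0.0007 rows 2
```

Call:
{"op": "apply_moves", "data": {
  "deltas": [
    [1,[-0.042,0.02,0],0],
    [1,[-0.042,0.02,0],0],
    [1,[-0.042,0.02,0.05],0],
    [1,[-0.042,0.02,0.1],0],
    [1,[-0.042,0.02,0.13],0],
    [1,[-0.042,0.02,0.135],0],
    [1,[-0.042,0.02,0.14],0],
    [1,[-0.042,0.02,0.14],0]
  ]
}}

```text
t: 26.9
eef_pos: [0.6131, -0.0412, 0.0659]
tool_rot: [-0.0, 0.777, 0.629, 0.0]
contact_force: [-0.4, 0.1, -3.2]
gripper_width: 0.594
grasp_force: 44.4
```

Run:
```python
from h import *
ps=TH+np.pi/2;b=inbox(22,3);g=(.4635,-.1875);print(b)
plan([(.613,-.041,.186,ps),(*g,.186,ps),(*g,.062,ps),(*g,.17,ps),(*b,.17,ps)],(.613,-.041,.066,1.36))
```

```text
(np.float64(0.6262370041165519), np.float64(0.016981556301834233))
-> [ 0.613 -0.041  0.186  1.358] d [0.0, 0.0, -0.6] turn 0.0004 rows 4 
-> [ 0.464 -0.188  0.186  1.358] d [-0.874, -0.576, -0.0] turn 0.0 rows 6 
-> [ 0.464 -0.188  0.062  1.358] d [0.0, 0.0, 0.62] turn 0.0 rows 4 
-> [ 0.464 -0.188  0.17   1.358] d [0.0, 0.0, -0.54] turn 0.0 rows 4 
-> [0.626 0.017 0.17  1.358] d [0.586, 0.29, -0.0] turn 0 rows 4 split2
-> [0.626 0.017 0.17  1.358] d [0.586, 0.29, -0.0] turn 0.0 rows 4 split2
```

Call:
{"op": "apply_moves", "data": {
  "deltas": [
    [1,[0,0,0.005],0],
    [1,[0,0,0.005],0],
    [0,[0,0,0],0],
    [0,[0,0,0],0],
    [0,[0,0,0],0],
    [0,[0,0,0],0],
    [0,[0,0,-0.1],0],
    [0,[0,0,-0.3],0],
    [0,[0,0,-0.5],0],
    [0,[0,0,-0.6],0],
    [0,[0,0,-0.6],0]
  ]
}}

```text
t: 28.0
eef_pos: [0.6154, -0.0412, 0.1897]
tool_rot: [0.002, 0.778, 0.629, 0.003]
contact_force: [-0.1, -1.5, -0.3]
gripper_width: 1.003
grasp_force: 0.0
```

Call:
{"op": "apply_moves", "data": {
  "deltas": [
    [0,[-0.17,-0.12,0],0],
    [0,[-0.35,-0.24,0],0],
    [0,[-0.52,-0.35,0],0],
    [0,[-0.7,-0.46,0],0],
    [0,[-0.84,-0.56,0],0],
    [0,[-0.874,-0.58,0],0],
    [0,[-0.874,-0.58,0.1],0],
    [0,[-0.874,-0.58,0.25],0],
    [0,[-0.874,-0.58,0.3],0],
    [0,[-0.874,-0.58,0.3],0]
  ]
}}

```text
t: 29.0
eef_pos: [0.4621, -0.1871, 0.1242]
tool_rot: [-0.002, 0.777, 0.629, -0.001]
contact_force: [0.4, -0.1, 0.6]
gripper_width: 1.002
grasp_force: 0.0
```

Run:
```python
from h import *
ps=TH+np.pi/2
o=bot.get_obs();print(o["t"],o["eef_pos"],psi_of(o))
plan([(.4635,-.1875,.06,ps)])
```

```text
29.0 [ 0.46206828 -0.18714613  0.12420441] 1.3611590610677355
-> [ 0.464 -0.188  0.06   1.358] d [-0.0, 0.007, 0.321] turn 0.0005 rows 3
```

Call:
{"op": "apply_moves", "data": {
  "deltas": [
    [0,[0,0.007,0.15],0],
    [0,[0,0.007,0.27],0],
    [0,[0,0.007,0.32],0],
    [0,[0,0.007,0.32],0],
    [1,[0,0.007,0.32],0],
    [1,[0,0.007,0.32],0],
    [1,[0,0.007,0.32],0],
    [1,[0,0.007,0.32],0],
    [1,[0,0.007,0.32],0],
    [1,[0,0.007,0.32],0],
    [1,[0,0.007,0.32],0],
    [1,[0,0.007,0.32],0]
  ]
}}

```text
t: 30.2
eef_pos: [0.4649, -0.1887, 0.0631]
tool_rot: [0.001, 0.778, 0.629, 0.0]
contact_force: [-1.8, -0.2, 6.5]
gripper_width: 0.525
grasp_force: 39.7
```

Call:
{"op": "apply_moves", "data": {
  "deltas": [
    [1,[0,0,-0.02],0],
    [1,[0,0,-0.1],0],
    [1,[0,0,-0.3],0],
    [1,[0,0,-0.5],0],
    [1,[0.1,0.05,-0.6],0],
    [1,[0.25,0.12,-0.6],0],
    [1,[0.4,0.2,-0.6],0],
    [1,[0.55,0.27,-0.6],0],
    [1,[0.7,0.35,-0.6],0],
    [1,[0.85,0.42,-0.6],0],
    [1,[0.98,0.49,-0.6],0],
    [1,[0.98,0.49,-0.6],0]
  ]
}}

```text
t: 31.4
eef_pos: [0.6032, -0.0119, 0.1823]
tool_rot: [-0.001, 0.776, 0.631, 0.002]
contact_force: [-0.6, 0.1, -3.1]
gripper_width: 0.527
grasp_force: 41.9
```

Call:
{"op": "apply_moves", "data": {
  "deltas": [
    [1,[0.1,0.05,0],0],
    [1,[0.19,0.09,0],0],
    [1,[0.19,0.09,0],0],
    [1,[0.19,0.09,0],0],
    [1,[0.19,0.09,0],0]
  ]
}}

```text
t: 31.9
eef_pos: [0.6264, 0.0153, 0.1817]
tool_rot: [0.0, 0.778, 0.629, -0.001]
contact_force: [0.6, -0.2, -2.7]
gripper_width: 0.524
grasp_force: 41.9
```

Run:
```python
from h import *
ps=TH+np.pi/2;b=inbox(22,3)
o=bot.get_obs();print(o["t"],o["eef_pos"],psi_of(o),b)
plan([(*b,.11,ps)])
p=bot.read_camera("wrist");save(p,"w9",scale=1.25)
```

```text
31.9 [0.62639444 0.0153021  0.18173387] 1.3595479598160642 (np.float64(0.6262370041165519), np.float64(0.016981556301834233))
-> [0.626 0.017 0.11  1.358] d [0.008, -0.003, 0.359] turn 0.0003 rows 3
```

View pics/w9.png

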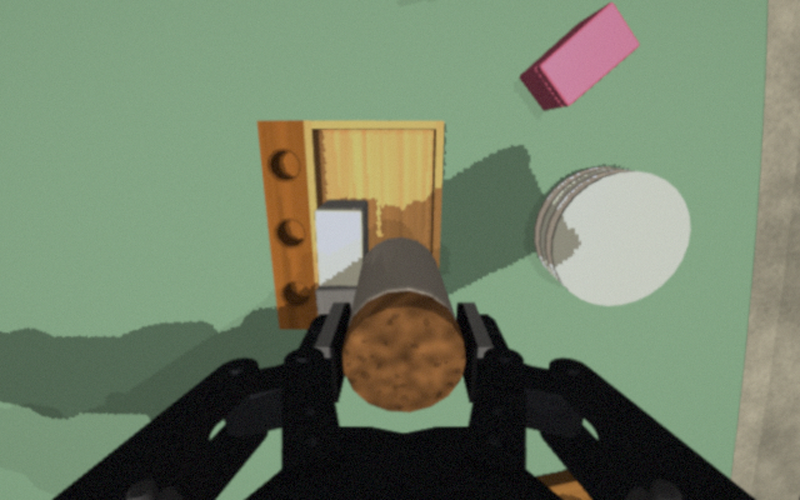

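Run:
```python
from h import *
o=bot.get_obs();p=bot.read_camera("wrist")
c,s=np.cos(TH),np.sin(TH)
def tb(w): d=w[:2]-BOX; return (np.array([c*d[0]+s*d[1],-s*d[0]+c*d[1]])*1000).round(1)
for n,u,z in [("p2",(285,165),.03),("p1",(290,233),.03),("p0",(295,294),.03),("oTL",(258,122),.03),("oTR",(444,122),.03),("cl",(363,208),.056),("cl3",(317,208),.056)]:
    print(n,tb(pix2(p,np.array(u)/1.25,z,o)))
m=pix2(p,np.array((404,351))/1.25,.2106,o)[:2]
e=np.array(o["eef_pos"])[:2];ps=psi_of(o);d=m-e;print("jar now box",tb(m),"off tool x,y mm",1000*d@[np.cos(ps),np.sin(ps)],1000*d@[np.sin(ps),-np.cos(ps)])
```

```text
p2 [-71.9  56. ]
p1 [-72.8   0.2]
p0 [-73.5 -55.4]
oTL [-89.9  88.5]
oTR [53.1 88.3]
cl [-8.1 26.4]
cl3 [-42.4  26.4]
jar now box [22.1  4.1] off tool x,y mm 2.851930882179918 -0.4273301284047201
```

Call:
{"op": "apply_moves", "data": {
  "deltas": [
    [1,[-0.018,0,0.15],0],
    [1,[-0.018,0,0.3],0],
    [1,[-0.018,0,0.42],0],
    [1,[-0.018,0,0.48],0],
    [1,[-0.018,0,0.52],0],
    [1,[-0.018,0,0.54],0],
    [1,[-0.018,0,0.55],0],
    [1,[-0.018,0,0.555],0],
    [1,[-0.018,0,0.555],0]
  ]
}}

```text
t: 32.9
eef_pos: [0.6266, 0.0127, 0.0716]
tool_rot: [0.0, 0.777, 0.629, 0.0]
contact_force: [-0.9, 0.2, -3.3]
gripper_width: 0.524
grasp_force: 41.9
```

Run:
```python
from h import *
ps=TH+np.pi/2;b=inbox(10,56);g=(.583,.329);print(b)
plan([(.6266,.0127,.189,ps),(.605,.17,.189,ps),(*g,.16,.08),(*g,.05,.08),(*g,.16,.08),(.605,.17,.16,.75),(*b,.16,ps)],(.6266,.0127,.069,1.36))
```

```text
(np.float64(0.6257120221550048), np.float64(0.07132053304910146))
-> [0.627 0.013 0.189 1.358] d [0.0, 0.0, -0.6] turn 0.0004 rows 4 
-> [0.605 0.17  0.189 1.358] d [0.746, -0.272, -0.0] turn 0.0 rows 5 
-> [0.583 0.329 0.16  0.08 ] d [0.754, -0.276, 0.145] turn 0.2034 rows 10 
-> [0.583 0.329 0.05  0.08 ] d [0.0, 0.0, 0.55] turn 0.0 rows 4 
-> [0.583 0.329 0.16  0.08 ] d [0.0, 0.0, -0.55] turn 0.0 rows 4 
-> [0.605 0.17  0.16  0.75 ] d [0.046, 0.801, -0.0] turn -0.1066 rows 6 
-> [0.626 0.071 0.16  1.358] d [-0.261, 0.432, -0.0] turn -0.0967 rows 6
```

Call:
{"op": "apply_moves", "data": {
  "deltas": [
    [1,[0,0,0.013],0],
    [1,[0,0,0.013],0],
    [0,[0,0,0.01],0],
    [0,[0,0,0.01],0],
    [0,[0,0,0.01],0],
    [0,[0,0,0.01],0],
    [0,[0,0,-0.1],0],
    [0,[0,0,-0.3],0],
    [0,[0,0,-0.5],0],
    [0,[0,0,-0.6],0],
    [0,[0,0,-0.6],0]
  ]
}}

```text
t: 34.0
eef_pos: [0.6283, 0.0131, 0.1948]
tool_rot: [0.002, 0.778, 0.629, 0.003]
contact_force: [-1.0, 1.0, -0.6]
gripper_width: 0.995
grasp_force: 0.0
```

Call:
{"op": "apply_moves", "data": {
  "deltas": [
    [0,[0.2,-0.07,0],0],
    [0,[0.4,-0.14,0],0],
    [0,[0.6,-0.21,0],0],
    [0,[0.75,-0.28,0],0.02],
    [0,[0.75,-0.28,0],0.04],
    [0,[0.75,-0.28,0],0.04]
  ]
}}

```text
t: 34.6
eef_pos: [0.6017, 0.1723, 0.1897]
tool_rot: [-0.0, 0.85, 0.527, -0.001]
contact_force: [0.2, -1.2, -0.6]
gripper_width: 1.001
grasp_force: 0.0
```

Run:
```python
from h import *
o=bot.get_obs();print(o["t"],o["eef_pos"],psi_of(o))
plan([(.583,.329,.12,.08)])
```

```text
34.6 [0.60166036 0.1722774  0.18973997] 1.1105498843386705
-> [0.583 0.329 0.12  0.08 ] d [0.661, -0.432, 0.349] turn 0.164 rows 8
```

Call:
{"op": "apply_moves", "data": {
  "deltas": [
    [0,[0.15,-0.1,0],0.02],
    [0,[0.3,-0.2,0],0.045],
    [0,[0.45,-0.3,0.05],0.07],
    [0,[0.6,-0.39,0.1],0.09],
    [0,[0.66,-0.432,0.15],0.115],
    [0,[0.66,-0.432,0.2],0.14],
    [0,[0.66,-0.432,0.27],0.164],
    [0,[0.66,-0.432,0.35],0.164],
    [0,[0.66,-0.432,0.35],0.164],
    [0,[0.66,-0.432,0.35],0.164]
  ]
}}

```text
t: 35.6
eef_pos: [0.5842, 0.3268, 0.1202]
tool_rot: [0.0, 0.999, 0.041, -0.001]
contact_force: [-0.1, 0.4, 0.1]
gripper_width: 1.002
grasp_force: 0.0
```

Run:
```python
from h import *
o=bot.get_obs();print(o["t"],o["eef_pos"],psi_of(o),np.round(o["q"],2))
p=bot.read_camera("wrist");save(p,"w10",scale=1.25)
for n in "canister_mid tube0_mid".split():
    for r in bot.look_for(p,n)[:3]: print(n,np.round(r["point"],3),round(r["confidence"],2),proj(p,r["point"],o).round()*1.25)
plan([(.583,.329,.05,.08)])
```

```text
35.6 [0.58420541 0.32678388 0.12020425] 0.08141367043610326 [-0.44  0.59 -0.24  1.65  0.17  0.92 -2.22]
canister_mid [0.59  0.331 0.086] 0.88 [396.25 276.25]
canister_mid [0.476 0.328 0.042] 0.62 [390.   398.75]
tube0_mid [0.445 0.411 0.019] 0.54 [286.25 402.5 ]
-> [0.583 0.329 0.05  0.08 ] d [-0.009, -0.007, 0.358] turn -0.0 rows 3
```

Call:
{"op": "apply_moves", "data": {
  "deltas": [
    [0,[-0.008,-0.008,0.15],0],
    [0,[-0.008,-0.008,0.3],0],
    [0,[-0.008,-0.008,0.35],0],
    [0,[-0.008,-0.008,0.35],0],
    [1,[-0.008,-0.008,0.35],0],
    [1,[-0.008,-0.008,0.35],0],
    [1,[-0.008,-0.008,0.35],0],
    [1,[-0.008,-0.008,0.35],0],
    [1,[-0.008,-0.008,0.35],0],
    [1,[-0.008,-0.008,0.35],0],
    [1,[-0.008,-0.008,0.35],0]
  ]
}}

```text
t: 36.85
eef_pos: [0.5838, 0.3301, 0.0529]
tool_rot: [-0.001, 0.999, 0.039, 0.002]
contact_force: [0.8, -0.0, 6.3]
gripper_width: 0.696
grasp_force: 44.9
```

Call:
{"op": "apply_moves", "data": {
  "deltas": [
    [1,[0,0,-0.02],0],
    [1,[0,0,-0.1],0],
    [1,[0,0,-0.3],0],
    [1,[0,0,-0.5],0],
    [1,[0,0,-0.6],0],
    [1,[0,0,-0.6],0]
  ]
}}

```text
t: 37.45
eef_pos: [0.5843, 0.3306, 0.1758]
tool_rot: [-0.002, 0.999, 0.039, 0.003]
contact_force: [0.2, 0.4, -2.5]
gripper_width: 0.693
grasp_force: 44.2
```

Run:
```python
from h import *
o=bot.get_obs();print(o["t"],o["eef_pos"],psi_of(o))
p=bot.read_camera("wrist");save(p,"w11")
e=np.array(o["eef_pos"]);z=e[2]-.052+.084
uv=proj(p,[e[0],e[1],z],o);print(uv)
for t in (15,20,25):
    c=face(p,o,uv,z,t);d=np.array(c[:2])-e[:2];ps=psi_of(o);print("off x,y",1000*d@[np.cos(ps),np.sin(ps)],1000*d@[np.sin(ps),-np.cos(ps)])
plan([(.605,.17,.16,.75)])
```

```text
37.45 [0.5843045  0.33056469 0.17584291] 0.0783193690328928
[323.41756575 288.36633955]
centre 0.5842 0.331 short,long mm 49.0 78.7 x-axis yaw 0.088 px area 11848
off x,y -0.032145378532139175 -0.40788929075029395
centre 0.5849 0.3309 short,long mm 50.0 79.2 x-axis yaw 0.08 px area 12135
off x,y 0.594292916107059 -0.24258677192507389
centre 0.586 0.3311 short,long mm 52.3 79.6 x-axis yaw 0.08 px area 12724
off x,y 1.7214287269241815 -0.44025415691230335
-> [0.605 0.17  0.16  0.75 ] d [0.047, 0.804, 0.065] turn -0.1069 rows 6
```

Call:
{"op": "apply_moves", "data": {
  "deltas": [
    [1,[0.01,0.15,0],-0.02],
    [1,[0.02,0.3,0],-0.04],
    [1,[0.03,0.5,0],-0.06],
    [1,[0.04,0.65,0],-0.08],
    [1,[0.05,0.8,0],-0.107],
    [1,[0.05,0.8,0],-0.107],
    [1,[0.05,0.8,0],-0.107]
  ]
}}

```text
t: 38.2
eef_pos: [0.6041, 0.169, 0.1692]
tool_rot: [-0.0, 0.931, 0.365, -0.002]
contact_force: [0.2, 0.7, -1.9]
gripper_width: 0.697
grasp_force: 44.2
```

Call:
{"op": "apply_moves", "data": {
  "deltas": [
    [1,[-0.06,0.1,0],-0.02],
    [1,[-0.12,0.2,0],-0.04],
    [1,[-0.18,0.3,0],-0.06],
    [1,[-0.26,0.43,0],-0.08],
    [1,[-0.26,0.43,0],-0.097],
    [1,[-0.26,0.43,0],-0.097],
    [1,[-0.26,0.43,0.1],-0.097],
    [1,[-0.26,0.43,0.2],-0.097],
    [1,[-0.26,0.43,0.2],-0.097]
  ]
}}

```text
t: 39.1
eef_pos: [0.6228, 0.0741, 0.1278]
tool_rot: [-0.002, 0.778, 0.629, -0.002]
contact_force: [-0.7, -0.4, -2.1]
gripper_width: 0.692
grasp_force: 44.1
```

Run:
```python
from h import *
ps=TH+np.pi/2;b=inbox(10,56)
o=bot.get_obs();print(o["t"],o["eef_pos"],psi_of(o),b)
plan([(*b,.0589,ps)])
p=bot.read_camera("wrist");save(p,"w12",scale=1.25)
for q in [(48,84),(54,90),(-90,90),(-48,84),(-72,56),(-72,0)]: print(q,proj(p,[*inbox(*q),.03],o).round(1)*1.25)
```

```text
39.1 [0.62284729 0.07408523 0.12783789] 1.3601970099197709 (np.float64(0.6257120221550048), np.float64(0.07132053304910146))
-> [0.626 0.071 0.059 1.358] d [-0.011, 0.017, 0.345] turn 0.0004 rows 3 
(48, 84) [466.75 215.  ]
(54, 90) [476.25 206.25]
(-90, 90) [261.125 205.625]
(-48, 84) [323.875 214.5  ]
(-72, 56) [292.125 253.875]
(-72, 0) [299.  325.5]
```

View pics/w12.png

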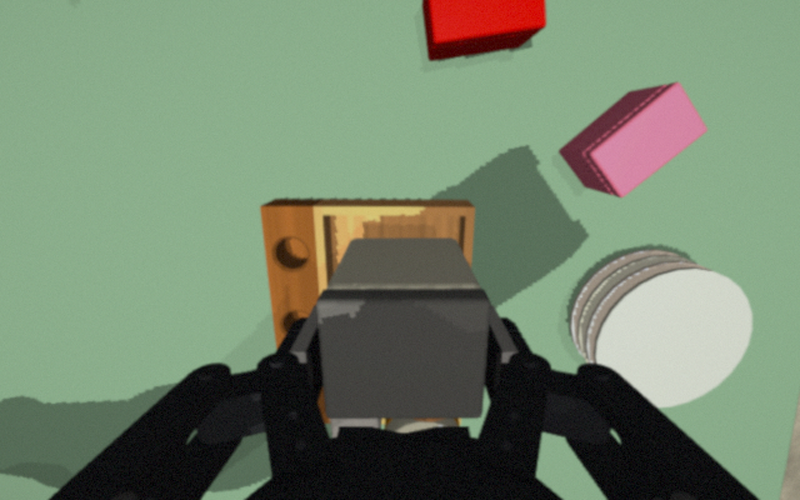

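Call:
{"op": "apply_moves", "data": {
  "deltas": [
    [1,[-0.011,0.015,0.05],0],
    [1,[-0.011,0.015,0.13],0],
    [1,[-0.011,0.015,0.2],0],
    [1,[-0.011,0.015,0.26],0],
    [1,[-0.011,0.015,0.3],0],
    [1,[-0.011,0.015,0.32],0],
    [1,[-0.011,0.015,0.335],0],
    [1,[-0.011,0.015,0.335],0]
  ]
}}

```text
t: 39.95
eef_pos: [0.6281, 0.0694, 0.0638]
tool_rot: [-0.0, 0.778, 0.629, 0.0]
contact_force: [-0.8, 0.3, -1.9]
gripper_width: 0.698
grasp_force: 44.2
```

Run:
```python
from h import *
ps=TH+np.pi/2;b=inbox(10,56)
o=bot.get_obs();print(o["eef_pos"],psi_of(o),b,o["contact_force"])
plan([(*b,.0589,ps)])
```

```text
[0.62813468 0.06940972 0.06380733] 1.360217449521121 (np.float64(0.6257120221550048), np.float64(0.07132053304910146)) [-0.83712201  0.2758737  -1.85347119]
-> [0.626 0.071 0.059 1.358] d [0.007, -0.014, 0.025] turn 0.0004 rows 2
```

Call:
{"op": "apply_moves", "data": {
  "deltas": [
    [1,[0.007,-0.01,0.01],0],
    [1,[0.007,-0.01,0.02],0],
    [1,[0.007,-0.01,0.027],0],
    [1,[0.007,-0.01,0.027],0]
  ]
}}

```text
t: 40.35
eef_pos: [0.6265, 0.0713, 0.059]
tool_rot: [0.0, 0.777, 0.629, 0.0]
contact_force: [-1.0, 0.1, 2.0]
gripper_width: 0.692
grasp_force: 44.6
```

Call:
{"op": "apply_moves", "data": {
  "deltas": [
    [0,[0,0,0],0],
    [0,[0,0,0],0],
    [0,[0,0,0],0],
    [0,[0,0,0],0],
    [0,[0,0,-0.1],0],
    [0,[0,0,-0.3],0],
    [0,[0,0,-0.55],0],
    [0,[0,0,-0.75],0],
    [0,[0,0,-0.75],0]
  ]
}}

```text
t: 41.25
eef_pos: [0.6301, 0.0724, 0.2154]
tool_rot: [0.003, 0.778, 0.629, 0.005]
contact_force: [0.2, -0.0, -0.6]
gripper_width: 1.003
grasp_force: 0.0
```

Run:
```python
from h import *
o=bot.get_obs();print(o["t"],o["eef_pos"],psi_of(o))
plan([(.60,.24,.2,1.8),(.5725,.4145,.2,2.93)],(*o["eef_pos"],psi_of(o)))
p=bot.read_camera("top");save(p,"top1",(170,110,470,300),2.6)
```

```text
41.25 [0.63005172 0.07238836 0.21535291] 1.3601232352152681
-> [0.6  0.24 0.2  1.8 ] d [0.788, -0.322, 0.077] turn -0.07 rows 5 
-> [0.572 0.414 0.2   2.93 ] d [0.881, 0.064, -0.0] turn -0.1798 rows 9
```

View pics/top1.png

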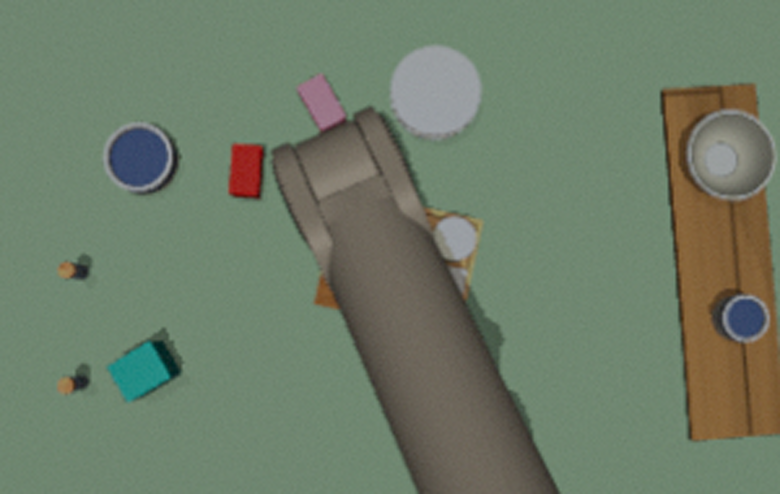

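The top view shows the cup on the board at (745,318) and the tubes still at (66,269) and (66,384). jar_wide is in the box at (455,238). I have used all my picture views, so I'll check numerically from here.

Call:
{"op": "apply_moves", "data": {
  "deltas": [
    [0,[0.2,-0.08,0.02],-0.02],
    [0,[0.4,-0.16,0.04],-0.04],
    [0,[0.6,-0.24,0.07],-0.06],
    [0,[0.79,-0.32,0.08],-0.07],
    [0,[0.79,-0.32,0.08],-0.07],
    [0,[0.79,-0.32,0.08],-0.07]
  ]
}}

```text
t: 41.9
eef_pos: [0.5956, 0.2399, 0.1908]
tool_rot: [-0.001, 0.621, 0.784, -0.001]
contact_force: [0.9, -0.1, -0.0]
gripper_width: 1.002
grasp_force: 0.0
```

Call:
{"op": "apply_moves", "data": {
  "deltas": [
    [0,[0.2,0,0],-0.02],
    [0,[0.4,0.02,0],-0.04],
    [0,[0.6,0.04,0],-0.06],
    [0,[0.75,0.05,0],-0.08],
    [0,[0.85,0.06,0],-0.1],
    [0,[0.88,0.06,0],-0.12],
    [0,[0.88,0.06,0],-0.14],
    [0,[0.88,0.06,0],-0.16],
    [0,[0.88,0.06,0],-0.18],
    [0,[0.88,0.06,0],-0.18],
    [0,[0.88,0.06,0],-0.18]
  ]
}}

```text
t: 43.0
eef_pos: [0.5693, 0.4115, 0.1916]
tool_rot: [-0.0, 0.108, 0.994, -0.001]
contact_force: [0.6, -0.7, 0.4]
gripper_width: 1.0
grasp_force: 0.0
```

```bash
cat >> h.py <<'E'
def cork(p,o,z,near,rad=40):
    """centre of the orange cork top nearest the projection of near"""
    hsv=cv2.cvtColor(p["color"],cv2.COLOR_RGB2HSV);u=proj(p,[near[0],near[1],z],o)
    m=((hsv[...,0]>5)&(hsv[...,0]<25)&(hsv[...,1]>100)&(hsv[...,2]>60)).astype(np.uint8)
    yy,xx=np.indices(m.shape);m[np.hypot(xx-u[0],yy-u[1])>rad]=0
    n,l,st,ce=cv2.connectedComponentsWithStats(m)
    if n<2: print("none near",u);return
    i=1+st[1:,4].argmax();c=max(cv2.findContours((l==i).astype(np.uint8),0,2)[0],key=cv2.contourArea)
    W=np.array([pix2(p,q[0],z,o)[:2]*1000 for q in c.astype(float)],np.float32)
    (x,y),(a,b),an=cv2.fitEllipse(W);mm=cv2.minEnclosingCircle(W)
    print("cork px",ce[i].round(1),"expected",u.round(1),"bbox",st[i],"ellipse c",round(x,1),round(y,1),"diam",round(a,1),round(b,1),"encl",np.round(mm[0],1),round(2*mm[1],1));return x/1000,y/1000
E
python3 - <<'E'
from h import *
o=bot.get_obs();print(o["t"],o["eef_pos"],psi_of(o),np.round(o["q"],2))
p=bot.read_camera("wrist");save(p,"w13")
cork(p,o,.08,(.5725,.4145));cork(p,o,.08,(.438,.4125))
for r in bot.look_for(p,"tube0_mid")[:3]: print(np.round(r["point"],3),round(r["confidence"],2),proj(p,r["point"],o).round())
E
```

```text
43.0 [0.5693252  0.4114852  0.19161242] 2.9255450797131894 [-0.18  0.71 -0.86  1.47  0.55  1.21  0.24]
cork px [327.9 197.7] expected [326.5 199.7] bbox [318 186  21  24 383] ellipse c 571.0 416.1 diam 18.6 21.2 encl [571.  416.9] 21.9
cork px [290.3  39.8] expected [288.1  41.1] bbox [278  26  25  29 558] ellipse c 437.6 414.4 diam 18.5 20.4 encl [437.7 414.6] 20.8
[0.441 0.417 0.081] 0.86 [294.  44.]
[0.562 0.416 0.078] 0.55 [326. 188.]
```

Run:
```python
from h import *
plan([(.571,.4153,.1,2.93),(.571,.4153,.039,2.93)])
```

```text
-> [0.571 0.415 0.1   2.93 ] d [-0.007, 0.017, 0.46] turn -0.0004 rows 3 
-> [0.571 0.415 0.039 2.93 ] d [0.0, 0.0, 0.305] turn 0.0 rows 3
```

Call:
{"op": "apply_moves", "data": {
  "deltas": [
    [0,[-0.007,0.018,0.2],0],
    [0,[-0.007,0.018,0.4],0],
    [0,[-0.007,0.018,0.6],0],
    [0,[-0.007,0.018,0.72],0],
    [0,[-0.007,0.018,0.76],0],
    [0,[-0.007,0.018,0.76],0]
  ],
  "squeeze": 30
}}

```text
t: 43.7
eef_pos: [0.5703, 0.416, 0.0397]
tool_rot: [-0.001, 0.106, 0.994, -0.001]
contact_force: [0.2, -0.5, -0.5]
gripper_width: 0.993
grasp_force: 0.0
```

Call:
{"op": "apply_moves", "data": {
  "deltas": [
    [1,[0,0,0],0],
    [1,[0,0,0],0],
    [1,[0,0,0],0],
    [1,[0,0,0],0],
    [1,[0,0,0],0],
    [1,[0,0,0],0],
    [1,[0,0,0],0],
    [1,[0,0,0],0],
    [1,[0,0,0],0],
    [1,[0,0,0],0]
  ]
}}

```text
t: 44.7
eef_pos: [0.571, 0.4166, 0.0413]
tool_rot: [0.0, 0.105, 0.994, 0.0]
contact_force: [-0.2, -1.1, 5.7]
gripper_width: 0.226
grasp_force: 29.6
```

Call:
{"op": "apply_moves", "data": {
  "deltas": [
    [1,[0,0,-0.02],0],
    [1,[0,0,-0.1],0],
    [1,[0,0,-0.3],0],
    [1,[0,0,-0.5],0],
    [1,[0,0,-0.6],0],
    [1,[0,0,-0.6],0],
    [1,[0,0,-0.6],0]
  ]
}}

```text
t: 45.4
eef_pos: [0.5706, 0.416, 0.1604]
tool_rot: [0.0, 0.105, 0.994, -0.0]
contact_force: [-1.6, 0.3, -1.1]
gripper_width: 0.226
grasp_force: 29.3
```

Run:
```python
from h import *
o=bot.get_obs();print(o["t"],o["eef_pos"],psi_of(o));ps=psi_of(o)
p=bot.read_camera("wrist")
e=o["eef_pos"];c=cork(p,o,e[2]-.042+.08,e,60)
if c: d=np.array(c)-e[:2];print("off x,y",1000*d@[np.cos(ps),np.sin(ps)],1000*d@[np.sin(ps),-np.cos(ps)])
q=inbox(-72,56);print(q)
plan([(.55,.25,.16,2.93),(*q,.16,TH+np.pi)])
```

```text
45.4 [0.57059585 0.41599224 0.16039274] 2.9309621944042417
cork px [322.2 295. ] expected [321.8 299.6] bbox [ 300  268   46   54 1934] ellipse c 568.8 416.5 diam 19.0 26.3 encl [568.4 415.8] 26.4
off x,y 1.81939618269528 0.14356636433468126
(np.float64(0.545565129099202), np.float64(0.08865476315896517))
-> [0.55 0.25 0.16 2.93] d [-0.074, -0.83, -0.004] turn 0.0002 rows 5 
-> [0.546 0.089 0.16  2.929] d [-0.148, -0.793, -0.0] turn 0.0002 rows 5
```

Call:
{"op": "apply_moves", "data": {
  "deltas": [
    [1,[-0.02,-0.2,0],0],
    [1,[-0.04,-0.4,0],0],
    [1,[-0.06,-0.6,0],0],
    [1,[-0.07,-0.75,0],0],
    [1,[-0.07,-0.83,0],0],
    [1,[-0.07,-0.83,0],0]
  ]
}}

```text
t: 46.05
eef_pos: [0.5492, 0.2469, 0.1584]
tool_rot: [-0.001, 0.107, 0.994, -0.002]
contact_force: [0.5, -0.3, -0.8]
gripper_width: 0.222
grasp_force: 29.5
```

Call:
{"op": "apply_moves", "data": {
  "deltas": [
    [1,[-0.05,-0.2,0],0],
    [1,[-0.1,-0.4,0],0],
    [1,[-0.12,-0.5,0],0],
    [1,[-0.12,-0.5,0],0],
    [1,[-0.12,-0.5,0],0]
  ]
}}

```text
t: 46.55
eef_pos: [0.5519, 0.1493, 0.1599]
tool_rot: [-0.001, 0.105, 0.994, 0.0]
contact_force: [-0.3, 0.8, 0.1]
gripper_width: 0.224
grasp_force: 29.6
```

```bash
cat >> h.py <<'E'
def pocket(p,o,yb,half=22,res=4):
    """rectified patch (box axes, mm) round a pocket at z=.03; circle by Hough"""
    n=2*half*res+1;g=np.linspace(-half,half,n)
    M=np.array([[proj(p,[*inbox(-72+gx,yb+gy),.03],o) for gx in g] for gy in g],np.float32)
    im=cv2.remap(cv2.cvtColor(p["color"],cv2.COLOR_RGB2GRAY),M[...,0],M[...,1],cv2.INTER_LINEAR)
    im=cv2.normalize(cv2.GaussianBlur(im,(7,7),0),None,0,255,cv2.NORM_MINMAX)
    c=cv2.HoughCircles(im,cv2.HOUGH_GRADIENT,1,8,param1=50,param2=8,minRadius=int(10.8*res),maxRadius=int(12.4*res))
    if c is None: print(yb,"none",M[n//2,n//2]);return
    for q in c[0][:3]: print("pocket",yb,"offset mm",np.round(q[:2]/res-half,2),"r",q[2]/res)
E
python3 - <<'E'
from h import *
o=bot.get_obs();print(o["t"],o["eef_pos"],psi_of(o))
p=bot.read_camera("wrist")
for y in (56,0,-56): print(proj(p,[*inbox(-72,y),.03],o));pocket(p,o,y)
save(p,"w14")
E
```

```text
46.55 [0.55193939 0.14926131 0.15992761] 2.931346685494121
[260.39866331 198.13247944]
pocket 56 offset mm [-3.38  0.88] r 11.55
pocket 56 offset mm [-8.62  5.62] r 11.275
pocket 56 offset mm [-1.38  2.12] r 11.825
[203.69327477 197.97984866]
pocket 0 offset mm [-2.88  1.62] r 11.55
pocket 0 offset mm [-8.12 11.12] r 11.825
pocket 0 offset mm [-1.88 -1.62] r 10.95
[147.93811737 197.83410039]
pocket -56 offset mm [-2.12  2.12] r 11.55
pocket -56 offset mm [-1.12  0.38] r 11.55
pocket -56 offset mm [-7.88 14.38] r 10.95
```

Run:
```python
from h import *
import pickle
for f in ("w1","w3"):
    p,o=pickle.load(open(f+".pkl","rb"));print(f,o["eef_pos"],psi_of(o))
    for y in (56,0,-56):
        u=proj(p,[*inbox(-72,y),.03],o)
        if 20<u[0]<620 and 20<u[1]<380: print(u.round());pocket(p,o,y)
# second view at present, same pose + top/side views of the pockets
for n in ("top","side"):
    p=bot.read_camera(n);print(n)
    for y in (56,0,-56): pocket(p,None,y)
```

```text
w1 [0.56908965 0.02974781 0.25000472] 1.3585042536855108
[294. 129.]
pocket 56 offset mm [-2.38  0.62] r 12.1
pocket 56 offset mm [5.12 1.12] r 12.1
pocket 56 offset mm [-1.12 -1.12] r 11.825
[295. 175.]
pocket 0 offset mm [-1.88 -0.62] r 12.1
pocket 0 offset mm [-2.88  1.12] r 11.825
pocket 0 offset mm [4.62 5.62] r 12.1
[297. 216.]
pocket -56 offset mm [-0.62 -0.12] r 12.1
pocket -56 offset mm [-3.12  1.12] r 11.55
pocket -56 offset mm [0.88 9.12] r 12.1
w3 [ 0.54903077 -0.13998696  0.24948974] 1.3624421804217006
[277.  24.]
pocket 0 offset mm [-2.62 -1.12] r 12.1
pocket 0 offset mm [-0.88 -2.62] r 12.1
pocket 0 offset mm [ 5.62 -5.62] r 11.0
[279.  78.]
pocket -56 offset mm [-2.62 -0.62] r 11.825
pocket -56 offset mm [0.12 0.38] r 11.55
pocket -56 offset mm [-0.38 -1.62] r 12.1
top
pocket 56 offset mm [10.62  8.12] r 12.1
pocket 56 offset mm [ 5.62 14.88] r 11.0
pocket 0 offset mm [ 1.88 -5.88] r 12.1
pocket 0 offset mm [ 3.38 -3.62] r 10.9
pocket 0 offset mm [-3.62 -5.12] r 11.225
pocket -56 offset mm [  6.38 -10.12] r 12.1
pocket -56 offset mm [ 2.12 -4.12] r 11.525
side
pocket 56 offset mm [ 2.38 11.38] r 11.0
pocket 56 offset mm [ 4.88 11.12] r 12.1
pocket 56 offset mm [3.62 9.12] r 11.8
pocket 0 offset mm [-3.62  0.88] r 11.75
-56 none [362.89297 205.72786]
```

```bash
cat > r.py <<'E'
from h import *
base=bot.read_camera("wrist")
for f,e,ps in [("w4",(.56251709,-.03214808,.08671177),1.36247),("w6",(.57292847,.02254974,.0882716),1.36081),("w9",(.62639444,.0153021,.18173387),1.35955),("w12",(.62284729,.07408523,.12783789),1.3602)]:
    im=cv2.resize(cv2.imread(f"pics/{f}.png"),(640,400),interpolation=cv2.INTER_AREA)
    p=dict(base);p["color"]=cv2.cvtColor(im,cv2.COLOR_BGR2RGB)
    o={"eef_pos":e,"tool_rot":[0,np.cos(ps/2),np.sin(ps/2),0]}
    print(f)
    for y in (56,0,-56):
        u=proj(p,[*inbox(-72,y),.03],o)
        if 20<u[0]<620 and 20<u[1]<380: print(u.round());pocket(p,o,y)
E
python3 r.py
```

```text
w4
[255.  46.]
pocket 56 offset mm [ 0.38 -0.12] r 11.425
pocket 56 offset mm [-1.62  0.38] r 12.1
pocket 56 offset mm [0.12 2.12] r 12.1
[260. 137.]
pocket 0 offset mm [0.12 0.62] r 11.1
pocket 0 offset mm [-1.88 -0.38] r 12.1
pocket 0 offset mm [-1.62  1.62] r 11.825
[265. 215.]
pocket -56 offset mm [-0.38  1.38] r 11.2
pocket -56 offset mm [-1.88 -0.12] r 12.1
pocket -56 offset mm [9.88 8.88] r 11.825
w6
[262. 137.]
pocket 56 offset mm [0.38 0.62] r 11.225
pocket 56 offset mm [-1.62  0.12] r 12.1
pocket 56 offset mm [-1.38  2.12] r 11.275
[267. 214.]
pocket 0 offset mm [0.38 1.12] r 11.225
pocket 0 offset mm [-2.12  1.12] r 12.1
pocket 0 offset mm [-1.12  3.38] r 11.0
[271. 281.]
pocket -56 offset mm [-10.38  -5.62] r 12.1
w9
[227. 133.]
pocket 56 offset mm [0.12 0.38] r 11.275
pocket 56 offset mm [-1.88  0.12] r 12.1
pocket 56 offset mm [7.12 1.88] r 10.95
[232. 187.]
pocket 0 offset mm [-0.38  0.88] r 11.5
pocket 0 offset mm [10.88  6.88] r 11.55
pocket 0 offset mm [7.12 6.38] r 11.525
[237. 236.]
pocket -56 offset mm [0.12 2.12] r 11.5
pocket -56 offset mm [-2.12  0.62] r 10.9
pocket -56 offset mm [13.38 -9.38] r 12.1
w12
[232. 204.]
pocket 56 offset mm [1.12 1.38] r 11.275
pocket 56 offset mm [-1.38  0.62] r 12.1
pocket 56 offset mm [7.38 9.12] r 11.2
[238. 261.]
pocket 0 offset mm [1.62 1.38] r 12.1
[243. 311.]
pocket -56 offset mm [ 3.62 11.88] r 12.1
pocket -56 offset mm [ 0.12 -2.38] r 12.1
pocket -56 offset mm [ 21.88 -12.62] r 12.1
```

Run:
```python
from h import *
q=inbox(-73.6,55.2);print(q);plan([(*q,.085,TH+np.pi)])
```

```text
(np.float64(0.5438321728433827), np.float64(0.08821107113129616))
-> [0.544 0.088 0.085 2.929] d [-0.025, -0.312, 0.377] turn 0.0008 rows 3
```

Call:
{"op": "apply_moves", "data": {
  "deltas": [
    [1,[-0.025,-0.15,0.05],0],
    [1,[-0.025,-0.28,0.1],0],
    [1,[-0.025,-0.312,0.2],0],
    [1,[-0.025,-0.312,0.3],0],
    [1,[-0.025,-0.312,0.36],0],
    [1,[-0.025,-0.312,0.37],0],
    [1,[-0.025,-0.312,0.37],0]
  ]
}}

```text
t: 47.45
eef_pos: [0.5441, 0.0873, 0.0867]
tool_rot: [-0.0, 0.104, 0.995, 0.0]
contact_force: [0.1, 0.0, 0.7]
gripper_width: 0.226
grasp_force: 29.6
```

Run:
```python
from h import *
o=bot.get_obs();print(o["eef_pos"],psi_of(o));q=inbox(-73.6,55.2);plan([(*q,.0735,TH+np.pi)])
p=bot.read_camera("wrist");save(p,"w15")
for y in (0,-56): print(proj(p,[*inbox(-72,y),.03],o).round());pocket(p,o,y)
```

```text
[0.54413872 0.08733642 0.08667193] 2.9325365427836068
-> [0.544 0.088 0.074 2.929] d [0.002, 0.004, 0.066] turn 0.0006 rows 2 
[248. 220.]
pocket 0 offset mm [-2.88  0.88] r 11.55
pocket 0 offset mm [-3.38 -1.12] r 12.1
pocket 0 offset mm [-10.38   6.62] r 11.0
[173. 220.]
pocket -56 offset mm [-2.12  0.88] r 11.0
pocket -56 offset mm [-4.12  1.38] r 12.1
pocket -56 offset mm [-2.88 -1.12] r 11.825
```

Call:
{"op": "apply_moves", "data": {
  "deltas": [
    [1,[0.002,0.004,0.04],0],
    [1,[0.002,0.004,0.065],0],
    [1,[0.002,0.004,0.078],0],
    [1,[0.002,0.004,0.087],0],
    [1,[0.002,0.004,0.087],0]
  ]
}}

```text
t: 48.0
eef_pos: [0.5436, 0.0878, 0.069]
tool_rot: [-0.0, 0.105, 0.994, 0.0]
contact_force: [-1.1, 1.8, -1.5]
gripper_width: 0.226
grasp_force: 29.6
```

Call:
{"op": "apply_moves", "data": {
  "deltas": [
    [1,[0,0,0.02],0],
    [1,[0,0,0.04],0],
    [1,[0,0,0.06],0],
    [1,[0,0,0.06],0]
  ]
}}

```text
t: 48.4
eef_pos: [0.5435, 0.0877, 0.0564]
tool_rot: [-0.0, 0.105, 0.994, 0.0]
contact_force: [-1.7, 4.0, -2.6]
gripper_width: 0.23
grasp_force: 29.5
```

Call:
{"op": "apply_moves", "data": {
  "deltas": [
    [1,[0,0.003,0.015],0],
    [1,[0,0.003,0.03],0],
    [1,[0,0.003,0.042],0],
    [1,[0,0.003,0.042],0]
  ]
}}

```text
t: 48.8
eef_pos: [0.5437, 0.0878, 0.0482]
tool_rot: [-0.0, 0.105, 0.994, 0.0]
contact_force: [-1.6, 3.6, -3.3]
gripper_width: 0.223
grasp_force: 29.5
```

Run:
```python
from h import *
P=TH+np.pi
plan([(.5437,.0878,.19,P),(.50,.25,.19,P),(.4376,.414,.12,P),(.4376,.414,.039,P),(.4376,.414,.16,P),(.46,.25,.16,P),(.49,.10,.16,P),(.520,-.0215,.09,P)],(.5437,.0878,.048,P))
```

```text
-> [0.544 0.088 0.19  2.929] d [0.0, 0.0, -0.71] turn 0.0 rows 4 
-> [0.5   0.25  0.19  2.929] d [0.385, 0.746, -0.0] turn 0.0 rows 5 
-> [0.438 0.414 0.12  2.929] d [0.478, 0.736, 0.35] turn 0.0 rows 5 
-> [0.438 0.414 0.039 2.929] d [0.0, 0.0, 0.405] turn 0.0 rows 3 
-> [0.438 0.414 0.16  2.929] d [0.0, 0.0, -0.605] turn 0.0 rows 4 
-> [0.46  0.25  0.16  2.929] d [-0.283, -0.778, -0.0] turn 0.0 rows 5 
-> [0.49  0.1   0.16  2.929] d [-0.305, -0.701, -0.0] turn 0.0 rows 5 
-> [ 0.52  -0.022  0.09   2.929] d [-0.275, -0.562, 0.35] turn 0.0 rows 4
```

Call:
{"op": "apply_moves", "data": {
  "deltas": [
    [0.5,[0,0,0],0],
    [0.5,[0,0,0],0],
    [0.5,[0,0,0],0],
    [0.5,[0,0,0],0],
    [0.5,[0,0,-0.1],0],
    [0.5,[0,0,-0.3],0],
    [0.5,[0,0,-0.5],0],
    [0.5,[0,0,-0.7],0],
    [0,[0,0,-0.7],0]
  ]
}}

```text
t: 49.7
eef_pos: [0.5471, 0.089, 0.1942]
tool_rot: [0.005, 0.105, 0.994, 0.001]
contact_force: [1.0, -0.2, 0.5]
gripper_width: 0.653
grasp_force: 0.0
```

Call:
{"op": "apply_moves", "data": {
  "deltas": [
    [0.5,[0.1,0.2,0],0],
    [0.5,[0.2,0.4,0],0],
    [0.5,[0.3,0.6,0],0],
    [0.5,[0.38,0.74,0],0],
    [0.5,[0.38,0.74,0],0]
  ]
}}

```text
t: 50.2
eef_pos: [0.4979, 0.2538, 0.1891]
tool_rot: [-0.0, 0.101, 0.995, 0.001]
contact_force: [0.6, 0.4, 0.1]
gripper_width: 0.501
grasp_force: 0.0
```

Call:
{"op": "apply_moves", "data": {
  "deltas": [
    [0.5,[0.12,0.2,0],0],
    [0.5,[0.24,0.4,0],0],
    [0.5,[0.36,0.6,0],0],
    [0.5,[0.47,0.74,0],0],
    [0.5,[0.47,0.74,0],0],
    [0.5,[0.47,0.74,0],0]
  ]
}}

```text
t: 50.8
eef_pos: [0.4394, 0.4125, 0.1881]
tool_rot: [-0.0, 0.104, 0.995, -0.001]
contact_force: [0.2, -0.6, -0.6]
gripper_width: 0.5
grasp_force: 0.0
```

Run:
```python
from h import *
import pickle
o=bot.get_obs();print(o["t"],o["eef_pos"],psi_of(o),o["gripper_width"])
p=bot.read_camera("wrist");c=cork(p,o,.08,(.4376,.414))
plan([(*c,.11,TH+np.pi),(*c,.039,TH+np.pi)])
p,o=pickle.load(open("w5.pkl","rb"))
for u in [(36,307),(113,232),(207,327)]: print(pix2(p,(255+u[0]/3-.33,92+u[1]/3-.33),.084,o).round(3))
```

```text
50.8 [0.439435   0.41249341 0.18809664] 2.9324167315597123 0.5003297081328673
cork px [323.3 193.8] expected [323.7 196. ] bbox [313 182  22  24 407] ellipse c 435.7 414.0 diam 18.7 21.4 encl [435.4 414.2] 21.9
-> [0.436 0.414 0.11  2.929] d [0.026, 0.008, 0.39] turn 0.0002 rows 3 
-> [0.436 0.414 0.039 2.929] d [0.0, 0.0, 0.355] turn 0.0 rows 3 
[0.42  0.34  0.084]
[0.46  0.364 0.084]
[0.49  0.316 0.084]
```

Call:
{"op": "apply_moves", "data": {
  "deltas": [
    [0.5,[0.024,0.008,0.2],0],
    [0.5,[0.024,0.008,0.4],0],
    [0.5,[0.024,0.008,0.6],0],
    [0.5,[0.024,0.008,0.71],0],
    [0.5,[0.024,0.008,0.745],0],
    [0.5,[0.024,0.008,0.745],0],
    [0.5,[0.024,0.008,0.745],0]
  ]
}}

```text
t: 51.55
eef_pos: [0.4364, 0.4154, 0.041]
tool_rot: [0.001, 0.106, 0.994, 0.001]
contact_force: [0.4, 0.6, 1.2]
gripper_width: 0.502
grasp_force: 0.0
```

Call:
{"op": "apply_moves", "data": {
  "deltas": [
    [1,[0,0,0],0],
    [1,[0,0,0],0],
    [1,[0,0,0],0],
    [1,[0,0,0],0],
    [1,[0,0,0],0],
    [1,[0,0,0],0],
    [1,[0,0,0],0],
    [1,[0,0,0],0]
  ]
}}

```text
t: 52.35
eef_pos: [0.4359, 0.4158, 0.041]
tool_rot: [0.001, 0.105, 0.994, 0.001]
contact_force: [-0.1, -0.5, 7.2]
gripper_width: 0.223
grasp_force: 30.9
```

Call:
{"op": "apply_moves", "data": {
  "deltas": [
    [1,[0,0,-0.02],0],
    [1,[0,0,-0.1],0],
    [1,[0,0,-0.3],0],
    [1,[0,0,-0.5],0],
    [1,[0,0,-0.6],0],
    [1,[0,0,-0.6],0],
    [1,[0,0,-0.6],0]
  ]
}}

```text
t: 53.05
eef_pos: [0.4353, 0.4151, 0.1603]
tool_rot: [0.0, 0.105, 0.994, 0.0]
contact_force: [-0.3, -0.3, -0.2]
gripper_width: 0.227
grasp_force: 30.2
```

Run:
```python
from h import *
o=bot.get_obs();print(o["t"],o["eef_pos"],psi_of(o))
p=bot.read_camera("wrist")
e=o["eef_pos"];c=cork(p,o,e[2]-.041+.08,e,60)
P=TH+np.pi
plan([(.46,.25,.165,P),(.49,.10,.165,P),(.520,-.0215,.09,P)])
```

```text
53.05 [0.43529586 0.41508147 0.16026413] 2.930953443225087
cork px [322.8 294. ] expected [321.9 301.1] bbox [ 300  267   46   53 1924] ellipse c 432.5 416.1 diam 18.3 26.8 encl [432.  416.3] 25.9
-> [0.46  0.25  0.165 2.929] d [-0.294, -0.779, -0.029] turn 0.0004 rows 5 
-> [0.49  0.1   0.165 2.929] d [-0.305, -0.701, -0.0] turn 0.0 rows 5 
-> [ 0.52  -0.022  0.09   2.929] d [-0.275, -0.562, 0.375] turn 0.0 rows 4
```

Call:
{"op": "apply_moves", "data": {
  "deltas": [
    [1,[-0.07,-0.2,0],0],
    [1,[-0.15,-0.4,0],0],
    [1,[-0.22,-0.6,0],0],
    [1,[-0.29,-0.77,0],0],
    [1,[-0.29,-0.78,0],0],
    [1,[-0.29,-0.78,0],0]
  ]
}}

```text
t: 53.7
eef_pos: [0.4591, 0.2489, 0.1586]
tool_rot: [-0.001, 0.106, 0.994, -0.001]
contact_force: [-0.3, 0.8, -0.1]
gripper_width: 0.224
grasp_force: 30.2
```

Call:
{"op": "apply_moves", "data": {
  "deltas": [
    [1,[-0.08,-0.2,0],0],
    [1,[-0.16,-0.4,0],0],
    [1,[-0.24,-0.55,0],0],
    [1,[-0.3,-0.7,0],0],
    [1,[-0.38,-0.85,0],0],
    [1,[-0.45,-1.0,0],0],
    [1,[-0.45,-1.0,0],0]
  ]
}}

```text
t: 54.4
eef_pos: [0.5063, 0.0327, 0.1587]
tool_rot: [-0.001, 0.108, 0.994, -0.001]
contact_force: [-0.2, -1.2, -0.8]
gripper_width: 0.223
grasp_force: 30.2
```

Run:
```python
from h import *
o=bot.get_obs();print(o["t"],o["eef_pos"],psi_of(o))
P=TH+np.pi;plan([(.5206,-.0216,.085,P)])
```

```text
54.4 [0.50634877 0.03266134 0.1586909 ] 2.926020740231894
-> [ 0.521 -0.022  0.085  2.929] d [-0.128, -0.25, 0.368] turn -0.0004 rows 3
```

Call:
{"op": "apply_moves", "data": {
  "deltas": [
    [1,[-0.08,-0.15,0],0],
    [1,[-0.128,-0.25,0],0],
    [1,[-0.128,-0.25,0.1],0],
    [1,[-0.128,-0.25,0.2],0],
    [1,[-0.128,-0.25,0.3],0],
    [1,[-0.128,-0.25,0.36],0],
    [1,[-0.128,-0.25,0.36],0],
    [1,[-0.128,-0.25,0.36],0]
  ]
}}

```text
t: 55.2
eef_pos: [0.5205, -0.0168, 0.088]
tool_rot: [0.0, 0.104, 0.995, 0.0]
contact_force: [0.3, -0.5, -0.6]
gripper_width: 0.227
grasp_force: 30.2
```

Run:
```python
from h import *
o=bot.get_obs();print(o["t"],o["eef_pos"],psi_of(o))
P=TH+np.pi;plan([(.5206,-.0216,.069,P)])
p=bot.read_camera("wrist");pocket(p,o,0)
```

```text
55.2 [ 0.5204624  -0.01678538  0.08800905] 2.932708476735355
-> [ 0.521 -0.022  0.069  2.929] d [-0.006, -0.023, 0.095] turn 0.0007 rows 2 
pocket 0 offset mm [-2.38 -0.62] r 11.275
pocket 0 offset mm [-10.38  -5.88] r 10.9
pocket 0 offset mm [-1.12  1.38] r 12.1
```

Call:
{"op": "apply_moves", "data": {
  "deltas": [
    [1,[-0.006,-0.024,0],0],
    [1,[-0.006,-0.024,0.02],0],
    [1,[-0.006,-0.024,0.05],0],
    [1,[-0.006,-0.024,0.075],0],
    [1,[-0.006,-0.024,0.09],0],
    [1,[-0.006,-0.024,0.095],0],
    [1,[-0.006,-0.024,0.095],0]
  ]
}}

```text
t: 55.95
eef_pos: [0.5201, -0.0222, 0.0685]
tool_rot: [-0.0, 0.105, 0.994, 0.0]
contact_force: [-0.8, 1.4, -0.5]
gripper_width: 0.228
grasp_force: 30.2
```

Entering without contact force, so I'll push on gently.

Call:
{"op": "apply_moves", "data": {
  "deltas": [
    [1,[0,0.002,0.02],0],
    [1,[0,0.002,0.04],0],
    [1,[0,0.002,0.06],0],
    [1,[0,0.002,0.08],0],
    [1,[0,0.002,0.08],0]
  ]
}}

```text
t: 56.45
eef_pos: [0.52, -0.0222, 0.052]
tool_rot: [-0.0, 0.105, 0.994, 0.0]
contact_force: [-1.3, 3.7, -2.5]
gripper_width: 0.225
grasp_force: 30.1
```

Call:
{"op": "apply_moves", "data": {
  "deltas": [
    [1,[0,0.002,0.01],0],
    [1,[0,0.002,0.021],0],
    [1,[0,0.002,0.021],0],
    [0.5,[0,0.002,0.021],0],
    [0.5,[0,0.002,0.021],0],
    [0.5,[0,0.002,0.021],0],
    [0.5,[0,0.002,0.021],0]
  ]
}}

```text
t: 57.15
eef_pos: [0.5207, -0.0228, 0.0486]
tool_rot: [0.0, 0.105, 0.994, -0.0]
contact_force: [0.2, 0.3, 0.0]
gripper_width: 0.499
grasp_force: 0.0
```

Call:
{"op": "apply_moves", "data": {
  "deltas": [
    [0.5,[0,0,-0.1],0],
    [0.5,[0,0,-0.3],0],
    [0.5,[0,0,-0.5],0],
    [0.5,[0,0,-0.75],0],
    [0.5,[0,0,-1.0],0],
    [0.5,[0,0,-1.0],0],
    [0,[0.2,0,-1.0],0],
    [0,[0.2,0,-1.0],0]
  ]
}}

```text
t: 57.95
eef_pos: [0.4773, -0.0131, 0.2477]
tool_rot: [-0.002, 0.104, 0.995, -0.002]
contact_force: [-0.4, -0.4, 0.8]
gripper_width: 0.821
grasp_force: 0.0
```

```bash
cat > chk.py <<'E'
from h import *
o=bot.get_obs();print(o["t"],o["eef_pos"],psi_of(o))
c,s=np.cos(TH),np.sin(TH)
def tb(w): d=np.array(w)[:2]-BOX; return (np.array([c*d[0]+s*d[1],-s*d[0]+c*d[1]])*1000).round(1)
for cam in ("wrist","side"):
    p=bot.read_camera(cam);save(p,"end_"+cam)
    for n in "case_s_mid case_l_mid jar_wide_mid jar_slim_mid canister_mid tube0_mid cup_mid".split():
        for r in bot.look_for(p,n)[:3]: print(cam,n,np.round(r["point"],3),round(r["confidence"],2),"box",tb(r["point"]))
    if cam=="wrist":
        for q in [(-72,56),(-72,-56)]:
            w=cork(p,o,.086,inbox(*q),30)
            if w: print("tube box",tb(w))
E
python3 chk.py
```

```text
57.95 [ 0.47728447 -0.01307436  0.24772975] 2.9330649215657827
wrist case_s_mid [ 0.556 -0.038  0.062] 0.89 box [-34.6 -66. ]
wrist case_l_mid [0.57  0.02  0.056] 0.9 box [-33.7  -6.4]
wrist case_l_mid [0.793 0.122 0.051] 0.76 box [162.8 141.3]
wrist case_l_mid [0.677 0.2   0.035] 0.6 box [ 32.7 192.8]
wrist jar_wide_mid [ 0.604 -0.031  0.092] 0.89 box [ 10.9 -48.5]
wrist jar_wide_mid [ 0.515 -0.373  0.073] 0.6 box [  -4.4 -401.8]
wrist jar_slim_mid [0.605 0.01  0.094] 0.7 box [ 2.4 -8.5]
wrist canister_mid [0.6   0.076 0.046] 0.72 box [-15.9  55.7]
wrist canister_mid [0.453 0.309 0.064] 0.64 box [-209.   251.6]
wrist tube0_mid [ 0.513 -0.021  0.081] 0.75 box [-80.8 -58. ]
wrist tube0_mid [0.699 0.332 0.037] 0.25 box [ 26.8 326.2]
wrist cup_mid [ 0.516 -0.375  0.074] 0.8 box [  -3.4 -403.4]
cork px [417.4 220.7] expected [423.9 223.7] bbox [ 394  194   43   60 1427] ellipse c 544.8 80.1 diam 48.0 69.6 encl [546.6  87.4] 73.4
tube box [-70.9  47.5]
cork px [324.5 213.7] expected [324.4 223.3] bbox [ 299  194   56   50 1377] ellipse c 512.7 -21.3 diam 48.1 69.6 encl [521.1 -22.1] 69.5
tube box [-80.9 -58.4]
side case_s_mid [ 0.558 -0.032  0.052] 0.66 box [-34.5 -59.6]
side case_l_mid [0.772 0.131 0.039] 0.92 box [140.  145.6]
side case_l_mid [0.571 0.024 0.056] 0.89 box [-33.2  -1.3]
side case_l_mid [0.69  0.222 0.044] 0.73 box [ 40.9 216.8]
side jar_wide_mid [ 0.602 -0.029  0.088] 0.6 box [  8.3 -46.7]
side canister_mid [0.449 0.343 0.082] 0.76 box [-220.2  284.2]
side canister_mid [0.621 0.089 0.077] 0.73 box [ 1.8 72.7]
side canister_mid [ 0.512 -0.373  0.058] 0.73 box [  -7.6 -402.2]
side tube0_mid [ 0.522 -0.012  0.067] 0.69 box [-74.3 -47.4]
side cup_mid [ 0.511 -0.373  0.06 ] 0.68 box [  -8.6 -402.7]
side cup_mid [0.539 0.096 0.07 ] 0.55 box [-79.7  61.5]
side cup_mid [0.542 0.08  0.026] 0.29 box [-73.5  46.3]
```

```bash
python3 -c "
from station import bot
print(bot.hand_in())"
```

```text
the job is handed in; nothing more can be done
None
```

The job is handed in. The cup went to the ware board first. case_s, case_l, both jars and the canister are in the box, and the two tubes are in the end pockets of the rack. The last check was camera readings and release heights, without viewing the final pictures, and no verdict came back.

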